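# Lay a pinwheel layer of long stock cases and row up the short ones

## Robot

A 6-joint arm with a two-finger parallel gripper is mounted at the origin on the work surface. World frame = base frame: x ahead of the robot, y to its left, z up, the work surface at z = 0. Lengths are in m, angles in rad, forces in N, time in s.
With the tool pointing down it reaches from about 0.4 to 0.925 m from the base axis. Payload 3.4 kg.
Tool frame: the origin (TCP) lies at the very end of the fingers, on their centre line; the grasp point (between the pads) lies 19 mm behind it; z points along the fingers, y is the line along which they close (so a half turn about z gives the same grasp; the last joint's range is limited). The gripper opens to 85 mm and grips with 20 to 120 N. Pads are 22 mm wide; open, the fingers measure 114 mm over their backs; the gripper's body (76 mm by 85 mm) begins 54 mm behind the grasp point. The pads swing forward as they close: fully open they stand 13 mm farther back than shut.
Start: joints at [-1.177, 0.307, 1.506, -0, 1.328, -0.073], TCP at [0.259, -0.513, 0.231] pointing down, gripper open.
Joint ranges: [-3.12, 3.12], [-1.05, 2.28], [0.14, 2.33], [-1.42, 4.57], [0.1, 2.73], [-2.68, 2.68]. Speed limits (rad/s): [2.57, 2.57, 3.14, 3.14, 3.14, 3.14].

## Interface

Orientations are given as a unit quaternion [w, x, y, z].
In Python, from plant import env gives the robot as it stands.
- The arm moves only by the tool move_arm, never from a script. Its argument "commands" is a list of rows, each a list of 4 numbers: the shift along the tool's x, y, z in cm, then the turn about the tool's z in rad. In form: [[x, y, z, twist], ...]. A call has 1 to 12 rows; each row is the pose to reach, as a shift and turn from the pose commanded when the call began, along the tool's axes at that moment; what a row does not reach only later rows make up. A row lasts 1/12 s, in which the tool goes at most 41.7 mm and 7.16 degrees, less where a joint would pass 70% of its speed; a pose out of reach is approached as far as the arm can. A call with a gripper value outside its range is refused whole. "jaw" is the finger opening in cm, from 0 to 8.54, set as the call begins (left out, the last holds). The fingers move at their own pace and stop on an object; "squeeze" is the grip in N (left out, the last holds). Time passes only in rows, so rows that repeat a pose let the fingers close. It gives the time, the measured TCP pose, the force, the opening and the grip force at its end, in the units of the state.
- env.get_state(): the state, without advancing time (a new reading comes with each control period).
- env.snapshot(name): name is "side" or "top"; returns a dict with "color" (420x560x3 uint8, blue, green, red), "mtx" (3x3 intrinsics, pixels), "rvec" (rotation vector, rad) and "tvec" (3), from world to camera coordinates, as OpenCV has them. Camera axes: x right, y down, z forward; pixel columns grow to the right and rows downward; lengths in m; the calibration is good to about 2 mm. A picture is of the moment at which its call begins. There is no depth.
- env.hand_in(): hands the job in; it is judged then, once.
Trained networks look in a picture, given as the dict that the camera call returned (one of the last four; its "shot" number tells which), for a name from the list of things; names that differ only in an ending like _2 or _b are one class to them, and where a whole thing is asked for, a point or a joint stands for the part that bears it (a point fixed in the world has none). Each returns a list of dicts, best first, with "p" (0 to 1); they miss things now and then, are a little off and sometimes report something else, mostly with a low value. They report only what shows in the picture. A call takes as long as a camera call. They do not tell look-alikes from the thing itself.
- env.find_in(picture, query): "bbox" ([left, top, width, height] in pixels, round what is visible of it).
- env.masks_of(picture, query): "mask" (420x560 bool, what is visible of it) and "bbox" ([left, top, width, height] in pixels, round what is visible of it).
- env.place_of(picture, query): "uv" ([column, row] in pixels: a listed point, or the origin of a listed thing).
The state is a dict: "t": time; "joint_pos": joint angles; "dq": joint speeds; "joint_efforts": joint torques, N m; "ee_pos": TCP position; "orientation": TCP orientation; "wrist_force": force on the tool from outside, world axes, zero at the start; "ft_torque": the same for the moment, N m; "opening": finger opening in m; "finger_force": force on a finger pad.
Only numpy, scipy, OpenCV 4.12 (cv2) and the standard library are available. Lean on these libraries where they do the work, as an engineer would, in place of code of your own. Each camera call takes 0.05 s, during which the arm holds its last target. There are 200 camera calls.

## Task

Sort the look-alike navy stock cases by length: set the four long ones on the plywood slab as one interlocking layer, each upright on one of the black painted outlines, and stand all the short ones upright in a single row in the orange lens tray, lying crosswise, the first tight against the tray's end stop and each next one butted flush against its neighbour with no gap. Leave the glass prism and the brass spindle where they are, and put right any case that gets knocked out of place.

Things in the scene. Friction and masses are not known exactly. Their poses are not given: they have to be found in the camera images.
- long_1: LONG case. Navy box 110 long (own x) x 50 wide (own y) x 30 mm high, with a black grip bar across the middle of its flat top: 20 mm thick (along own x), 36 mm long (own y), 28 mm high; 58 mm high in all. Grip the bar, fingers closing along own x. Origin: centre of the underside; z up. Ends alike. 0.13 to 0.34 kg, loose.
- long_2: LONG case. Navy box 110 long (own x) x 50 wide (own y) x 30 mm high, with a black grip bar across the middle of its flat top: 20 mm thick (along own x), 36 mm long (own y), 28 mm high; 58 mm high in all. Grip the bar, fingers closing along own x. Origin: centre of the underside; z up. Ends alike. 0.13 to 0.34 kg, loose.
- long_3: LONG case. Navy box 110 long (own x) x 50 wide (own y) x 30 mm high, with a black grip bar across the middle of its flat top: 20 mm thick (along own x), 36 mm long (own y), 28 mm high; 58 mm high in all. Grip the bar, fingers closing along own x. Origin: centre of the underside; z up. Ends alike. 0.13 to 0.34 kg, loose.
- long_4: LONG case. Navy box 110 long (own x) x 50 wide (own y) x 30 mm high, with a black grip bar across the middle of its flat top: 20 mm thick (along own x), 36 mm long (own y), 28 mm high; 58 mm high in all. Grip the bar, fingers closing along own x. Origin: centre of the underside; z up. Ends alike. 0.13 to 0.34 kg, loose.
- short_1: SHORT case (two to four are present; absent ones always read None). Navy box 75 long (own x) x 50 wide (own y) x 30 mm high, with a black grip bar across the middle of its flat top: 20 mm thick (along own x), 36 mm long (own y), 28 mm high; 58 mm high in all. Grip the bar, fingers closing along own x. Origin: centre of the underside; z up. Ends alike. 0.13 to 0.34 kg, loose.
- short_2: SHORT case (two to four are present; absent ones always read None). Navy box 75 long (own x) x 50 wide (own y) x 30 mm high, with a black grip bar across the middle of its flat top: 20 mm thick (along own x), 36 mm long (own y), 28 mm high; 58 mm high in all. Grip the bar, fingers closing along own x. Origin: centre of the underside; z up. Ends alike. 0.13 to 0.34 kg, loose.
- short_3: SHORT case (two to four are present; absent ones always read None). Navy box 75 long (own x) x 50 wide (own y) x 30 mm high, with a black grip bar across the middle of its flat top: 20 mm thick (along own x), 36 mm long (own y), 28 mm high; 58 mm high in all. Grip the bar, fingers closing along own x. Origin: centre of the underside; z up. Ends alike. 0.13 to 0.34 kg, loose.
- short_4: SHORT case (two to four are present; absent ones always read None). Navy box 75 long (own x) x 50 wide (own y) x 30 mm high, with a black grip bar across the middle of its flat top: 20 mm thick (along own x), 36 mm long (own y), 28 mm high; 58 mm high in all. Grip the bar, fingers closing along own x. Origin: centre of the underside; z up. Ends alike. 0.13 to 0.34 kg, loose.
- slab: Fixed plywood pallet slab, 200 x 200 x 12 mm. Origin: centre of the underside; z up; top face 12 mm above the origin. Black painted outlines on top, each 110 x 50 mm, show the pinwheel pattern: four outlines round an open centre, each standing at right angles to the next, 2 mm apart.
- outline_a (a point): Centre of painted outline A on the slab's top face: centre at slab x -26, y -56 mm; its length runs along slab x. Site axes are the slab's axes.
- outline_b (a point): Centre of painted outline B on the slab's top face: centre at slab x +56, y -26 mm; its length runs along slab y. Site axes are the slab's axes.
- outline_c (a point): Centre of painted outline C on the slab's top face: centre at slab x +26, y +56 mm; its length runs along slab x. Site axes are the slab's axes.
- outline_d (a point): Centre of painted outline D on the slab's top face: centre at slab x -56, y +26 mm; its length runs along slab y. Site axes are the slab's axes.
- tray: Fixed orange tray, 250 (own x) x 101 mm. Origin: centre of the underside; floor 5 mm thick. A 25 mm high end stop closes its -x end (nearest the robot), inner face at tray x = -117 mm; side walls 25 mm high, 91 mm apart inside; +x end open. The row starts at the stop and grows to +x, cases crosswise (length along tray y), 50 mm of row each.
- stop_foot (a point): Point on the tray's floor (5 mm above the tray's underside) at the foot of the end stop's inner face, on the tray's middle line. Axes are the tray's axes.
- prism: Bystander: clear glass prism cube, 40 mm; origin at the centre of its underside. Leave alone.
- spindle: Bystander: brass focusing spindle lying on the cart, about 120 mm long (own x), 24 mm thick, loose. Leave alone.
Mind the look-alikes: they are no part of the job. Leave any green, purple or red look-alike of the long_3 alone.

How it is judged:
By the outcome, as a careful person would: the job done as asked, in the order asked, and still so for the second after the job is handed in, with the robot touching nothing.
Of short_1, short_2, short_3, short_4 only 2 to 4 are there at a start; the rules pass over those that are not, and their reading is None.
At some moment in a run one of long_1, long_2, long_3, long_4, short_1, short_2, short_3, short_4 may be knocked a few centimetres aside while the robot is not near it.
It also fails if it takes over 210 s, if anything falls off the work surface, if the arm or the gripper's body presses on something with over 40 N, if the wrist force passes 120 N, or if a joint passes its speed limit or range.

## Working session

There is one attempt and no reset: what is moved stays moved. The work goes in short steps, Python scripts to look and compute and a tool call to move; the robot and the scene stay as the last step left them, time stands still between calls to the robot, and variables do not carry over. Pictures are saved under pics/ and viewed, at most 14 in all, crops included, and the job is handed in when it is done.

Besides the shell and the picture viewer there is one more tool, called by a JSON object that holds its "method" and its "body", one argument or row to a line. move_arm: Moves the arm, as the interface text tells. Its arguments: {"type":"object","properties":{"commands":{"type":"array","items":{"type":"array","items":{"type":"number"}}},"jaw":{"type":"number"},"squeeze":{"type":"number"}},"required":["commands"]}

```bash
ls; mkdir -p pics; python3 - <<'E'
from plant import env
import cv2
s=env.get_state();print(s)
for n in("top","side"):
    p=env.snapshot(n);cv2.imwrite(f"pics/{n}0.png",p["color"]);print(p["mtx"],p["rvec"],p["tvec"])
    for q in("long_1","short_1","slab","tray","stop_foot","outline_a"):
        print(n,q,[(round(d["p"],2),[round(float(x)) for x in d["uv"]]) for d in env.place_of(p,q)])
E
```

```text
pics
{'t': 0.0, 'joint_pos': array([-1.17750774e+00,  3.07564461e-01,  1.50765311e+00,  3.75489811e-05,
        1.32841130e+00, -7.35018994e-02]), 'dq': array([ 0.00185734, -0.00033373,  0.00156418, -0.00055956,  0.00057826,
       -0.00052918]), 'joint_efforts': array([ 3.05204936e-03, -4.57544553e+01, -2.51919830e+01,  3.77437673e-04,
        1.33500816e-02, -1.67343524e-05]), 'ee_pos': array([ 0.25848692, -0.51285107,  0.23039359]), 'orientation': array([-1.00802246e-03,  9.72887287e-01,  2.31277517e-01, -1.44107304e-04]), 'wrist_force': array([-0.2488297 ,  0.26155447,  0.28002509]), 'ft_torque': array([ 0.00170668, -0.02616784,  0.04871137]), 'finger_force': 0.0, 'opening': 0.08544507137934869}
[[541.13973213   0.         269.46303191]
 [  0.         541.13973213 211.61477683]
 [  0.           0.           1.        ]] [ 2.15528717 -2.21624923  0.06898897] [0.01113899 0.49966911 1.53353735]
top long_1 [(0.94, [301, 263]), (0.92, [139, 128]), (0.88, [248, 203]), (0.76, [199, 154]), (0.66, [205, 253]), (0.64, [199, 219]), (0.57, [126, 307])]
top short_1 [(0.78, [250, 178]), (0.66,
[... 282 characters left out ...]
 (0.67, [414, 227])]
[[500.18032682   0.         279.49650928]
 [  0.         500.18032682 219.65611473]
 [  0.           0.           1.        ]] [ 0.03976482 -2.76741399  1.44255848] [0.48460625 0.04560349 1.52150565]
side long_1 [(0.91, [314, 275]), (0.87, [324, 215]), (0.73, [266, 245]), (0.72, [276, 275]), (0.69, [206, 277]), (0.64, [379, 337]), (0.59, [163, 320])]
side short_1 [(0.97, [301, 242]), (0.94, [237, 243]), (0.94, [210, 237]), (0.7, [240, 282])]
side slab [(0.75, [255, 196]), (0.55, [272, 196])]
side tray [(0.71, [258, 319]), (0.16, [211, 237])]
side stop_foot [(0.66, [304, 316])]
side outline_a [(0.78, [266, 184]), (0.69, [270, 196]), (0.65, [250, 202]), (0.62, [241, 191])]
```

```bash
python3 - <<'E'
import cv2
a=cv2.imread("pics/top0.png")[90:330,90:410]
cv2.imwrite("pics/top0c.png",cv2.resize(a,(800,600),interpolation=cv2.INTER_CUBIC))
E
```

```text
(no output)
```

View pics/top0c.png

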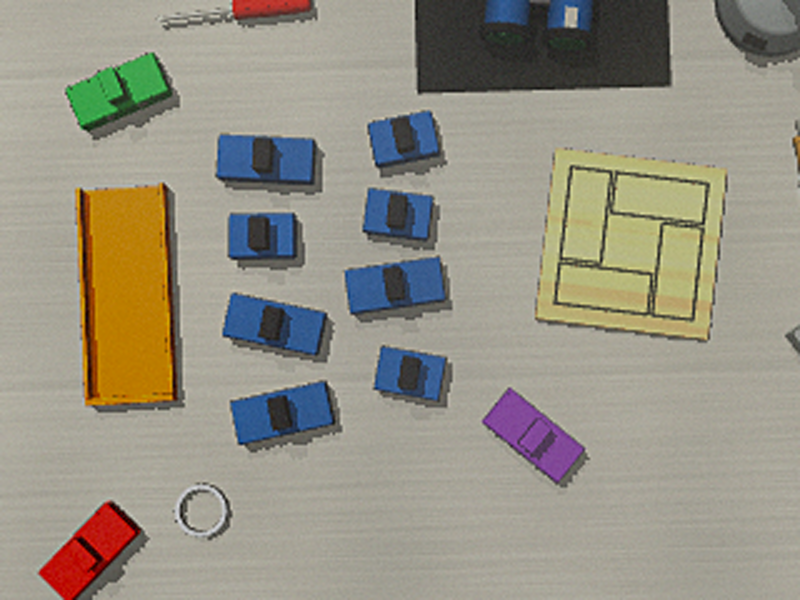

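View pics/side0.png

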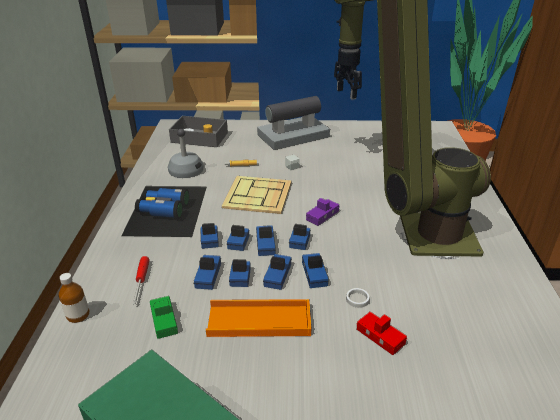

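The top view (crop at 2.5×, offset 90,90) shows eight navy cases, with these candidate pixels:
- **Long:** (196,154), (200,220), (203,255), (248,204).
- **Short:** (195,184), (251,145), (249,176), (254,239).
- **Look-alikes to leave:** green (138,127), purple (304,264), red (126,310).
- **Also blue, but not cases:** the binoculars at the top.

The tray is on the left with its stop at the bottom end, around (143,250). The slab is on the right. Next I'll fit the poses.

```bash
cat > h.py <<'E'
import numpy as np, cv2
from scipy.optimize import minimize
from plant import env
S=8
def box(x0,x1,y0,y1,z0,z1): return np.array([[x,y,z] for x in(x0,x1) for y in(y0,y1) for z in(z0,z1)])/1000.
def proj(p,P): return cv2.projectPoints(P.astype(float),p["rvec"],p["tvec"],p["mtx"],None)[0].reshape(-1,2)
def place(b,q,z=0.):
    c,s=np.cos(q[2]),np.sin(q[2]); return b@np.array([[c,s,0],[-s,c,0],[0,0,1]])+[q[0],q[1],z]
def ray(p,uv,z):
    R=cv2.Rodrigues(p["rvec"])[0]; t=np.ravel(p["tvec"]); C=-R.T@t
    d=R.T@np.linalg.inv(p["mtx"])@[uv[0],uv[1],1]; return (C+d*(z-C[2])/d[2])[:2]
def render(p,q,parts,z,win):
    u,v,w,h=win; im=np.zeros((h*S,w*S),np.uint8)
    for b,val in parts:
        k=proj(p,place(b,q,z))-[u,v]; k=((k+.5)*S-.5)
        cv2.fillConvexPoly(im,np.round(cv2.convexHull(k.astype(np.float32))*16).astype(int),val,shift=4)
    return cv2.resize(im,(w,h),interpolation=cv2.INTER_AREA)/255.
def fit(p,mask,q0,parts,z,win):
    u,v,w,h=win; m=cv2.GaussianBlur(mask[v:v+h,u:u+w].astype(float),(0,0),.7)
    f=lambda q:((cv2.GaussianBlur(render(p,q,parts,z,win),(0,0),.7)-m)**2).sum()
    best=None
    for k in range(2):
        q0=q0 if best is None else best.x
        best=minimize(f,q0,method="Nelder-Mead",options=dict(initial_simplex=np.array([q0]+[np.add(q0,d) for d in([.006,0,0],[0,.006,0],[0,0,.12])]),xatol=1e-5,fatol=1e-3))
    return best.x,best.fun/m.sum()
def case(L): return [(box(-L/2,L/2,-25,25,0,30),255),(box(-10,10,-18,18,30,58),0)]
SLAB=[(box(-100,100,-100,100,0,12),255)]
def tray(h): return [(box(-125,125,-50.5,50.5,0,5),255),(box(-125,-117,-50.5,50.5,0,h),255),(box(-125,125,-50.5,-45.5,0,h),255),(box(-125,125,45.5,50.5,0,h),255)]
def hsv(p): return cv2.cvtColor(p["color"],cv2.COLOR_BGR2HSV)
def bluemask(p):
    H=hsv(p); return (H[...,0]>98)&(H[...,0]<125)&(H[...,1]>120)&(H[...,2]>40)
def cases(p,zf=None,xmax=.78,minpx=150):
    """all navy cases: (x,y,yaw,L,res). zf(x,y)->floor height"""
    m=bluemask(p); mm=cv2.morphologyEx(m.astype(np.uint8),cv2.MORPH_CLOSE,np.ones((2,2)))
    n,lab,st,ce=cv2.connectedComponentsWithStats(m.astype(np.uint8),connectivity=4)
    # join blobs split by bar
    out=[];used=set();idx=[i for i in range(1,n) if st[i,4]>=25]
    bl=[(i,ray(p,ce[i],.03),st[i,4]) for i in idx]; bl=[b for b in bl if .3<b[1][0]<xmax and -.6<b[1][1]<.6]
    return m,lab,st,ce,bl
def fitcase(p,q0,L,z=0.,others=()):
    uv=proj(p,np.array([[q0[0],q0[1],z+.02]]))[0]; r=30
    win=(int(uv[0])-r,int(uv[1])-r,2*r,2*r); m=bluemask(p)
    k=np.zeros(m.shape,np.uint8); mk=proj(p,place(box(-L/2-9,L/2+9,-34,34,0,35),q0,z))
    cv2.fillConvexPoly(k,np.round(cv2.convexHull(mk.astype(np.float32))).astype(int),1)
    return fit(p,m&(k>0),np.array(q0),case(L),z,win)
def wrap(a): return (a+np.pi/2)%np.pi-np.pi/2
def delta(x,y,yaw,z):
    """shift (cm, tool axes), twist to bring TCP over x,y,z with tool y along case own-x heading yaw"""
    s=env.get_state(); w,a,b,c=s["orientation"]
    psi=2*np.arctan2(b,a); d=np.array([x,y,z])-s["ee_pos"]
    tw=wrap(-(yaw+np.pi/2-psi))
    c_,s_=np.cos(psi),np.sin(psi)
    return np.round([100*(c_*d[0]+s_*d[1]),100*(s_*d[0]-c_*d[1]),-100*d[2],tw],3)
E
python3 - <<'E'
from h import *
p=env.snapshot("top")
R=cv2.Rodrigues(p["rvec"])[0];print("C",-R.T@np.ravel(p["tvec"]))
m,lab,st,ce,bl=cases(p)
for i,xy,a in bl: print(i,ce[i].round(1),xy.round(3),a)
for nm,uv in dict(L1=(196,154),L2=(200,220),L3=(203,255),L4=(248,204),S1=(195,184),S2=(251,145),S3=(249,176),S4=(254,239)).items():
    xy=ray(p,uv,.03); r=[]
    for L in(110,75):
        b=min((fitcase(p,[*xy,t],L) for t in(1.57,1.3,1.85)),key=lambda r:r[1]); r.append((L,b[0].round(4),round(b[1],3)))
    print(nm,r)
H=hsv(p)
for nm,uv in(("slab",(342,188)),("tray",(141,208))):
    print(nm,H[uv[1]-30:uv[1]+31:20,uv[0]-10:uv[0]+11:10].reshape(-1,3).tolist(), H[uv[1],uv[0]+50])
my=(H[...,0]>18)&(H[...,0]<35)&(H[...,1]>65)&(H[...,2]>120)
mo=(H[...,0]>8)&(H[...,0]<22)&(H[...,1]>170)
my=cv2.morphologyEx(my.astype(np.uint8),cv2.MORPH_CLOSE,np.ones((5,5)))>0
print("slab",*[fit(p,my,np.array([*ray(p,(342,188),.012),a]),SLAB,0,(290,140,105,100)) for a in(1.5,)])
for h in(25,30):
  print("tray",h,fit(p,mo,np.array([*ray(p,(141,208),.0),.02]),tray(h),0,(110,150,65,115)))
v=p["color"].copy(); v[my]=(255,255,0); v[mo]=(0,255,0); v[bluemask(p)]=(0,0,255)
cv2.imwrite("pics/mask.png",cv2.resize(v[90:330,90:410],(800,600)))
E
```

```text
C [ 0.39676343 -0.00658468  1.56335073]
3 [259.5 142.5] [0.698 0.02 ] 126
4 [243.  146.5] [0.688 0.068] 156
5 [183.8 152.4] [0.676 0.238] 237
6 [207.5 152.9] [0.672 0.17 ] 224
9 [240.4 174.2] [0.608 0.077] 151
11 [257.9 175.3] [0.604 0.027] 116
14 [186.  184.6] [0.583 0.233] 142
15 [202.2 182.8] [0.587 0.186] 134
23 [259.1 201.4] [0.529 0.026] 243
24 [236.3 205.1] [0.52  0.091] 267
26 [199.1 219.3] [0.483 0.197] 525
31 [252.8 238.5] [0.424 0.046] 293
34 [202.4 254.7] [0.382 0.19 ] 548
L1 [(110, array([0.6763, 0.204 , 1.4952]), np.float64(0.191)), (75, array([0.676 , 0.2025, 1.4585]), np.float64(0.351))]
L2 [(110, array([0.4832, 0.1983, 1.3309]), np.float64(0.041)), (75, array([0.4826, 0.1969, 1.3321]), np.float64(0.198))]
L3 [(110, array([0.382 , 0.1911, 1.7614]), np.float64(0.029)), (75, array([0.3821, 0.1906, 1.7564]), np.float64(0.199))]
L4 [(110, array([0.5247, 0.0588, 1.6934]), np.float64(0.076)), (75, array([0.5248, 0.0582, 1.6991]), np.float64(0.268))]
S1 [(110, array([0.5854, 0.2091, 1.5472]), np.float64(0.937)), (75, array([0.5856, 0.2105, 1.5512]), np.float64(0.19))]
S2 [(1
[... 326 characters left out ...]
.3657]), np.float64(0.091))]
slab [[28, 59, 61], [29, 73, 198], [30, 76, 184], [30, 33, 61], [29, 91, 188], [29, 82, 189], [30, 90, 188], [14, 67, 57], [24, 38, 67], [25, 95, 185], [24, 106, 181], [22, 110, 187]] [ 26  23 170]
tray [[20, 246, 189], [21, 239, 186], [20, 230, 185], [20, 255, 188], [21, 255, 187], [20, 255, 190], [20, 255, 187], [20, 255, 186], [20, 255, 189], [19, 255, 188], [19, 255, 187], [19, 255, 188]] [ 18  49 145]
slab (array([ 0.56615078, -0.21428863,  1.42027339]), np.float64(0.004449112848438336))
tray 25 (array([0.52224831, 0.36954713, 0.04007094]), np.float64(0.05607227394823346))
tray 30 (array([0.52251555, 0.36893205, 0.04060597]), np.float64(0.06605926468506526))
```

View pics/mask.png

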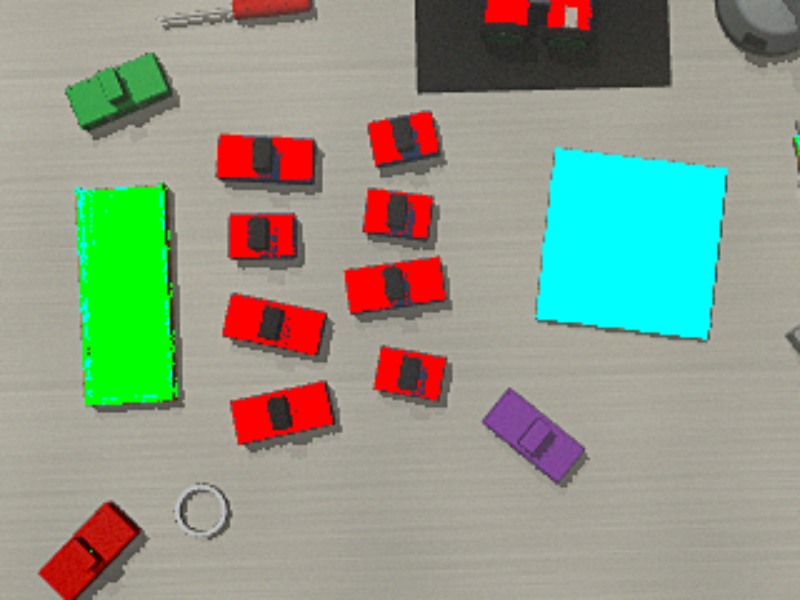

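The mask leaves out the bar shadows and the tray's right wall, so I'll fix both in the helper and then move.

```bash
cat >> h.py <<'E'
def fitcase(p,q0,L,z=0.):
    uv=proj(p,np.array([[q0[0],q0[1],z+.02]]))[0]; r=32
    win=(int(uv[0])-r,int(uv[1])-r,2*r,2*r); u,v,w,h=win; m=bluemask(p)
    k=np.zeros(m.shape,np.uint8); mk=proj(p,place(box(-L/2-9,L/2+9,-34,34,0,35),q0,z))
    cv2.fillConvexPoly(k,np.round(cv2.convexHull(mk.astype(np.float32))).astype(int),1)
    m=cv2.GaussianBlur((m&(k>0))[v:v+h,u:u+w].astype(float),(0,0),.7)
    P=[(box(-L/2,L/2,-25,25,0,30),255)]; W=[(box(-24,24,-22,22,30,31),255),(box(-10,10,-18,18,30,58),255)]
    f=lambda q:((1-render(p,q,W,z,win))*(cv2.GaussianBlur(render(p,q,P,z,win),(0,0),.7)-m)**2).sum()
    x=np.array(q0,float)
    for _ in range(2):
        b=minimize(f,x,method="Nelder-Mead",options=dict(initial_simplex=np.array([x]+[x+d for d in np.diag([.006,.006,.12])]),xatol=1e-5,fatol=1e-3)); x=b.x
    return x,b.fun/m.sum()
SL=np.array([.56615,-.21429,1.42027-np.pi/2])
OUT=[(-26,-56,0),(56,-26,1),(26,56,0),(-56,26,1)]
def outline(i):
    a,b,k=OUT[i]; q=place(np.array([[a,b,12]])/1000,SL)[0]; return q[0],q[1],SL[2]+k*np.pi/2
E
python3 - <<'E'
from h import *
p=env.snapshot("top")
for nm,q,L in(("L1",(.676,.204,1.495),110),("L2",(.483,.198,1.33),110),("L3",(.382,.191,1.76),110),("L4",(.5247,.0588,1.69),110),("S1",(.5856,.21,1.55),75),("S2",(.6957,.045,1.76),75),("S3",(.6066,.053,1.43),75),("S4",(.4224,.044,1.366),75)):
    b=fitcase(p,q,L); print(nm,b[0].round(4),round(b[1],4), proj(p,place(np.array([[0,0,0.]]),b[0])).round(0))
    if nm=="L4": l4=b[0]
H=hsv(p); mo=((H[...,0]<26)|(H[...,0]>172))&(H[...,1]>150)
for h in(25,30): print("tray",h,fit(p,mo,np.array([.5222,.3695,.04]),tray(h),0,(110,150,65,115)))
for i in range(4): print("outline","ABCD"[i],np.round(outline(i),4))
print(delta(*l4,.13),env.get_state()["joint_pos"].round(3))
v=p["color"][180:230,220:280]; cv2.imwrite("pics/l4.png",cv2.resize(v,(600,500)))
E
```

```text
L1 [0.6768 0.2057 1.4765] 0.1288 [[196. 153.]]
L2 [0.4832 0.199  1.3397] 0.0328 [[200. 220.]]
L3 [0.3819 0.1919 1.7572] 0.0248 [[203. 255.]]
L4 [0.5246 0.0593 1.6861] 0.0452 [[248. 204.]]
S1 [0.5869 0.2115 1.5495] 0.1471 [[195. 184.]]
S2 [0.6968 0.0456 1.7631] 0.148 [[251. 145.]]
S3 [0.6072 0.0537 1.4156] 0.1094 [[249. 176.]]
S4 [0.4227 0.0451 1.3651] 0.0255 [[254. 239.]]
tray 25 (array([0.52271616, 0.36853729, 0.03667337]), np.float64(0.008299654783438947))
tray 30 (array([0.52265981, 0.36777243, 0.03682822]), np.float64(0.013459320970852067))
outline A [ 0.532  -0.2658 -0.1505]
outline B [ 0.6176 -0.2484  1.4203]
outline C [ 0.6003 -0.1628 -0.1505]
outline D [ 0.5147 -0.1802  1.4203]
[ 49.519 -39.188  10.134   0.351] [-1.178  0.307  1.506 -0.     1.328 -0.074]
```

View pics/l4.png

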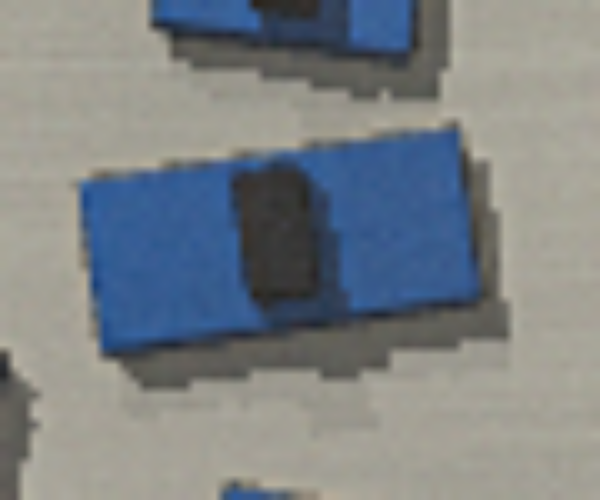

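The crop shows L4: a navy case about 2.2 times as long as it is wide, black bar across the middle, centred near (248,204). It's long and the right one to take. Moving.

{"method": "move_arm", "body": {
  "commands": [
    [25,-20,5,0.35],
    [25,-20,5,0.35],
    [25,-20,5,0.35],
    [25,-20,5,0.35],
    [25,-20,5,0.35],
    [25,-20,5,0.35],
    [25,-20,5,0.35],
    [25,-20,5,0.35],
    [25,-20,5,0.35],
    [25,-20,5,0.35]
  ],
  "jaw": 5.5,
  "squeeze": 50
}}

```text
t: 1.63
ee_pos: [0.3923, -0.2208, 0.1812]
orientation: [-0.0, 0.998, 0.061, -0.0]
wrist_force: [-0.0, -0.4, 0.0]
opening: 0.0551
finger_force: 0.0
```

```bash
cat >> h.py <<'E'
def bluemask(p):
    H=hsv(p); return (H[...,0]>98)&(H[...,0]<128)&(H[...,1]>100)&(H[...,2]>22)
E
python3 - <<'E'
from h import *
p=env.snapshot("top")
for nm,q,L in(("L1",(.676,.204,1.495),110),("L2",(.483,.198,1.33),110),("L3",(.382,.191,1.76),110),("L4",(.5247,.0588,1.69),110),("S1",(.5856,.21,1.55),75),("S2",(.6957,.045,1.76),75),("S3",(.6066,.053,1.43),75),("S4",(.4224,.044,1.366),75)):
    b=fitcase(p,q,L); print(nm,b[0].round(4),round(b[1],4))
print(delta(.5246,.0593,1.686,.12),env.get_state()["joint_pos"].round(3))
E
```

```text
L1 [0.6766 0.2054 1.4838] 0.0941
L2 [0.4833 0.1993 1.3358] 0.0234
L3 [0.3821 0.1915 1.757 ] 0.0217
L4 [0.5248 0.0593 1.6865] 0.0296
S1 [0.5867 0.2116 1.5523] 0.0997
S2 [0.6973 0.0461 1.771 ] 0.0882
S3 [0.6076 0.0538 1.4241] 0.0604
S4 [0.4227 0.0451 1.3651] 0.0146
[ 1.6480e+01 -2.6379e+01  6.1510e+00  4.0000e-03] [-6.090e-01  1.830e-01  1.825e+00 -1.000e-03  1.133e+00  8.430e-01]
```

{"method": "move_arm", "body": {
  "commands": [
    [16.48,-26.38,6.15,0.004],
    [16.48,-26.38,6.15,0.004],
    [16.48,-26.38,6.15,0.004],
    [16.48,-26.38,6.15,0.004],
    [16.48,-26.38,6.15,0.004],
    [16.48,-26.38,6.15,0.004],
    [16.48,-26.38,6.15,0.004],
    [16.48,-26.38,6.15,0.004],
    [16.48,-26.38,6.15,0.004],
    [16.48,-26.38,6.15,0.004],
    [16.48,-26.38,6.15,0.004]
  ]
}}

```text
t: 2.6
ee_pos: [0.525, 0.0571, 0.1198]
orientation: [0.0, 0.998, 0.056, -0.0]
wrist_force: [-0.1, -0.2, 0.5]
opening: 0.0554
finger_force: 0.0
```

```bash
python3 - <<'E'
from h import *
print(delta(.5247,.0593,1.686,.034))
p=env.snapshot("side");cv2.imwrite("pics/s1.png",cv2.resize(p["color"][170:320,150:350],(800,600),interpolation=2))
E
```

```text
[-8.000e-03 -2.190e-01  8.579e+00 -4.000e-03]
```

View pics/s1.png

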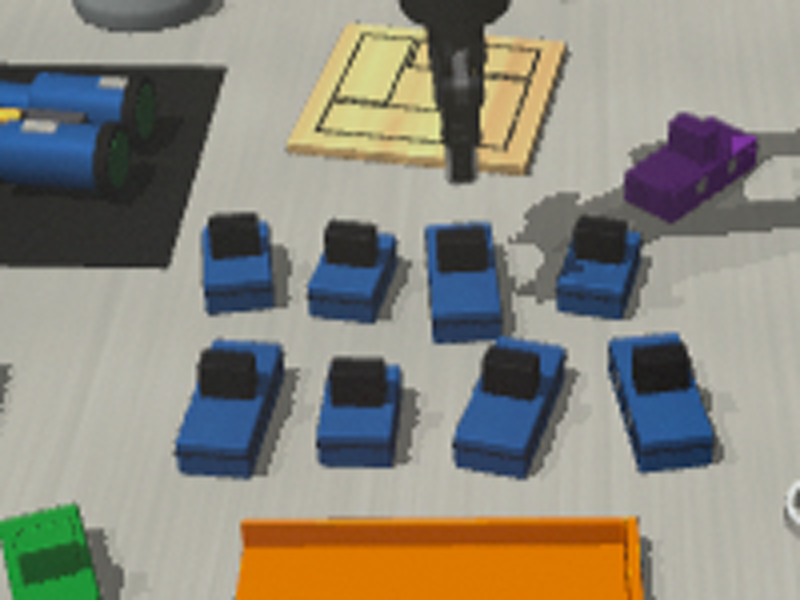

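The side view shows the fingers above long L4 at crop (462,250), lined up with its bar. Descending, gripping and lifting.

{"method": "move_arm", "body": {
  "commands": [
    [0,-0.05,0,0],
    [0,-0.05,4,0],
    [0,-0.05,7,0],
    [0,-0.05,8.58,0],
    [0,-0.05,8.58,0],
    [0,-0.05,8.58,0]
  ]
}}

```text
t: 3.15
ee_pos: [0.5241, 0.0582, 0.0338]
orientation: [0.0, 0.998, 0.056, -0.001]
wrist_force: [0.6, 0.4, 0.7]
opening: 0.055
finger_force: 0.0
```

{"method": "move_arm", "body": {
  "commands": [
    [0,0,0,0],
    [0,0,0,0],
    [0,0,0,0],
    [0,0,0,0],
    [0,0,0,0],
    [0,0,0,0],
    [0,0,0,0]
  ],
  "jaw": 0
}}

```text
t: 3.73
ee_pos: [0.5264, 0.0593, 0.0357]
orientation: [0.0, 0.998, 0.056, 0.002]
wrist_force: [-0.4, -0.3, 6.9]
opening: 0.0191
finger_force: 50.3
```

{"method": "move_arm", "body": {
  "commands": [
    [0,0,-2,0],
    [0,0,-5,0],
    [0,0,-8.6,0],
    [0,0,-8.6,0],
    [0,0,-8.6,0]
  ]
}}

```text
t: 4.15
ee_pos: [0.5268, 0.0595, 0.1225]
orientation: [0.0, 0.998, 0.057, 0.003]
wrist_force: [-0.7, -0.4, -3.0]
opening: 0.0192
finger_force: 49.4
```

```bash
python3 - <<'E'
from h import *
for i in range(4): print("ABCD"[i],delta(*outline(i),.12))
print(env.get_state()["opening"])
E
```

```text
A [-3.15  32.375  0.252 -1.307]
B [ 5.549 31.615  0.252  0.264]
C [ 4.789 22.917  0.252 -1.307]
D [-3.909 23.676  0.252  0.264]
0.019155056519125496
```

{"method": "move_arm", "body": {
  "commands": [
    [5.55,31.6,0.2,0.264],
    [5.55,31.6,0.2,0.264],
    [5.55,31.6,0.2,0.264],
    [5.55,31.6,0.2,0.264],
    [5.55,31.6,0.2,0.264],
    [5.55,31.6,0.2,0.264],
    [5.55,31.6,0.2,0.264],
    [5.55,31.6,0.2,0.264],
    [5.55,31.6,0.2,0.264],
    [5.55,31.6,0.2,0.264],
    [5.55,31.6,0.2,0.264],
    [5.55,31.6,0.2,0.264]
  ]
}}

```text
t: 5.15
ee_pos: [0.6141, -0.2466, 0.1166]
orientation: [-0.001, 0.997, -0.075, -0.002]
wrist_force: [-1.1, 1.0, -1.1]
opening: 0.019
finger_force: 49.8
```

```bash
python3 - <<'E'
from h import *
p=env.snapshot("top")
print(delta(*outline(1),.0485),env.get_state()["ee_pos"])
E
```

```text
[3.370e-01 1.410e-01 6.864e+00 1.000e-03] [ 0.61449977 -0.24649707  0.11714145]
```

{"method": "move_arm", "body": {
  "commands": [
    [0.3,0.14,3,0],
    [0.3,0.14,5.5,0],
    [0.3,0.14,5.5,0],
    [0.3,0.14,5.5,0],
    [0.3,0.14,5.5,0],
    [0.3,0.14,5.5,0]
  ]
}}

```text
t: 5.7
ee_pos: [0.6196, -0.2503, 0.0649]
orientation: [0.001, 0.997, -0.075, 0.001]
wrist_force: [-0.2, -0.5, -2.1]
opening: 0.0188
finger_force: 49.7
```

```bash
python3 - <<'E'
from h import *
for i in range(3): print(delta(*outline(1),.0485)); env.snapshot("top")
E
```

```text
[-0.228 -0.156  1.641  0.   ]
[-0.233 -0.174  1.652 -0.   ]
[-0.22  -0.185  1.642 -0.   ]
```

{"method": "move_arm", "body": {
  "commands": [
    [-0.22,-0.18,0.8,0],
    [-0.22,-0.18,1.64,0],
    [-0.22,-0.18,1.64,0],
    [-0.22,-0.18,1.64,0],
    [-0.22,-0.18,1.64,0]
  ]
}}

```text
t: 6.27
ee_pos: [0.6168, -0.2482, 0.0471]
orientation: [0.0, 0.997, -0.076, 0.001]
wrist_force: [-1.4, 1.0, 5.3]
opening: 0.0192
finger_force: 51.9
```

{"method": "move_arm", "body": {
  "commands": [
    [0,0,0,0],
    [0,0,0,0],
    [0,0,0,0],
    [0,0,-0.3,0],
    [0,0,-2,0],
    [0,0,-4,0],
    [0,0,-7,0]
  ],
  "jaw": 5.5
}}

```text
t: 6.85
ee_pos: [0.6145, -0.2473, 0.1145]
orientation: [-0.001, 0.997, -0.076, -0.003]
wrist_force: [-0.3, -0.4, -0.4]
opening: 0.0552
finger_force: 0.0
```

```bash
cat >> h.py <<'E'
C0=dict(L1=(.6766,.2054,1.484,110),L2=(.4833,.1993,1.336,110),L3=(.3821,.1915,1.757,110),L4=(.5248,.0593,1.6865,110),S1=(.5867,.2116,1.552,75),S2=(.6973,.0461,1.771,75),S3=(.6076,.0538,1.424,75),S4=(.4227,.0451,1.365,75))
def look(names,p=None):
    p=p or env.snapshot("top"); r={}
    for n in names:
        *q,L=C0[n]; b=fitcase(p,q,L); r[n]=b[0]; print(n,b[0].round(4),"res",round(b[1],3))
    return r,p
def rel(q,tgt):
    """placed pose error in mm along target axes (x=length), yaw deg"""
    d=q[:2]-np.array(tgt[:2]); c,s=np.cos(tgt[2]),np.sin(tgt[2]); return np.round([1e3*(c*d[0]+s*d[1]),1e3*(-s*d[0]+c*d[1]),np.degrees(wrap(q[2]-tgt[2]))],2)
E
python3 - <<'E'
from h import *
r,p=look(["L1","L2","L3"])
t=outline(1); b=fitcase(p,t,110,.012); print(rel(b[0],t),b[1])
print(delta(*r["L2"],.12),env.get_state()["joint_pos"].round(2))
cv2.imwrite("pics/p1.png",cv2.resize(p["color"][130:250,270:430],(800,600),interpolation=2))
E
```

```text
L1 [0.6767 0.2056 1.4819] res 0.097
L2 [0.4833 0.1995 1.3369] res 0.023
L3 [0.382  0.1918 1.7613] res 0.022
[ 0.37  0.68 -0.41] 1.1895844458959501
[-20.156 -42.323   0.279   0.083] [-0.45  0.52  1.44 -0.    1.17  1.28]
```

View pics/p1.png

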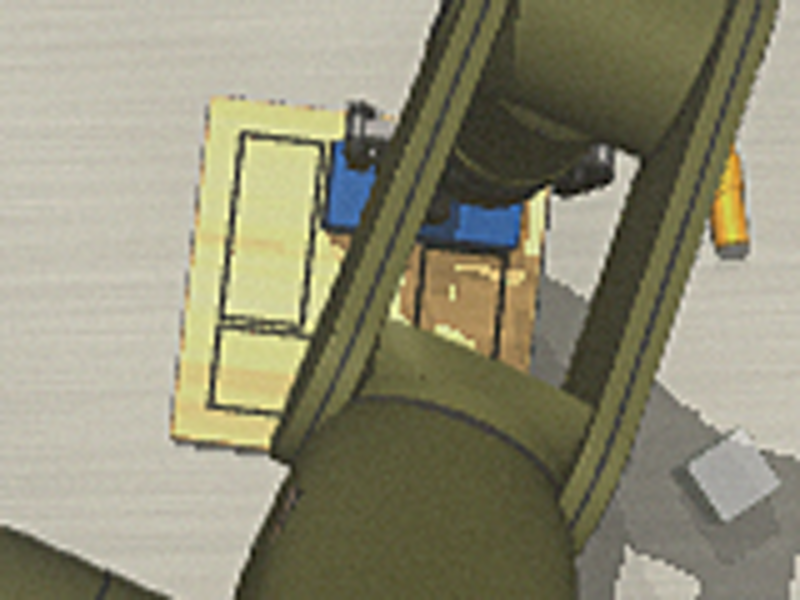

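The picture shows the case sitting in the top-right outline (crop ~430,190), with the arm covering part of the view. Next is L2.

{"method": "move_arm", "body": {
  "commands": [
    [-20.1,-42.3,0,0.083],
    [-20.1,-42.3,0,0.083],
    [-20.1,-42.3,0,0.083],
    [-20.1,-42.3,0,0.083],
    [-20.1,-42.3,0,0.083],
    [-20.1,-42.3,0,0.083],
    [-20.1,-42.3,0,0.083],
    [-20.1,-42.3,0,0.083],
    [-20.1,-42.3,0,0.083],
    [-20.1,-42.3,0,0.083],
    [-20.1,-42.3,0,0.083],
    [-20.1,-42.3,0,0.083]
  ]
}}

```text
t: 7.9
ee_pos: [0.4795, 0.2052, 0.1168]
orientation: [-0.001, 0.993, -0.115, -0.0]
wrist_force: [-0.1, -0.2, 0.5]
opening: 0.0552
finger_force: 0.0
```

{"method": "move_arm", "body": {
  "commands": [
    [0,0,2,0],
    [0,0,4,0],
    [0,0,4,0],
    [0,0,4,0],
    [0,0,4,0],
    [0,0,4,0]
  ]
}}

```text
t: 8.4
ee_pos: [0.4826, 0.2001, 0.0776]
orientation: [-0.0, 0.993, -0.117, 0.001]
wrist_force: [1.6, 0.4, 0.2]
opening: 0.0552
finger_force: 0.0
```

```bash
python3 - <<'E'
from h import *
r,p=look(["S1","S2","S3","S4"])
t=outline(1); b=fitcase(p,t,110,.012); print(b[0],rel(b[0],t),b[1])
print(delta(.4833,.1994,1.3367,.037))
print(delta(.4833,.1994,1.3367,.037),env.get_state()["ee_pos"])
E
```

```text
S1 [0.5851 0.2124 1.5443] res 0.342
S2 [0.6976 0.0462 1.7609] res 0.093
S3 [0.6076 0.0538 1.4238] res 0.07
S4 [0.4227 0.045  1.3666] res 0.012
[ 0.61700205 -0.24971698  1.41385821] [-1.4   0.41 -0.37] 0.12775823852962803
[ 8.500e-02  5.300e-02  4.068e+00 -1.000e-03]
[ 8.500e-02  5.300e-02  4.068e+00 -1.000e-03] [0.48259895 0.20011281 0.07768014]
```

{"method": "move_arm", "body": {
  "commands": [
    [0.08,0.05,2,0],
    [0.08,0.05,4.05,0],
    [0.08,0.05,4.05,0],
    [0.08,0.05,4.05,0],
    [0.08,0.05,4.05,0]
  ]
}}

```text
t: 8.87
ee_pos: [0.4828, 0.1997, 0.037]
orientation: [-0.0, 0.993, -0.117, 0.001]
wrist_force: [0.0, -0.5, -0.2]
opening: 0.0551
finger_force: 0.0
```

{"method": "move_arm", "body": {
  "commands": [
    [0,0,0,0],
    [0,0,0,0],
    [0,0,0,0],
    [0,0,0,0],
    [0,0,0,0],
    [0,0,0,0]
  ],
  "jaw": 0
}}

```text
t: 9.37
ee_pos: [0.4829, 0.1997, 0.0372]
orientation: [-0.0, 0.993, -0.117, 0.001]
wrist_force: [0.1, -1.2, 6.5]
opening: 0.0192
finger_force: 50.4
```

{"method": "move_arm", "body": {
  "commands": [
    [0,0,-2,0],
    [0,0,-5,0],
    [0,0,-8.6,0],
    [0,0,-8.6,0],
    [0,0,-8.6,0],
    [0,0,-8.6,0],
    [0,0,-8.6,0]
  ]
}}

```text
t: 9.95
ee_pos: [0.4804, 0.1991, 0.1206]
orientation: [0.001, 0.993, -0.117, -0.002]
wrist_force: [-0.6, -0.4, -2.9]
opening: 0.019
finger_force: 49.8
```

```bash
python3 - <<'E'
from h import *
for i in range(4): print("ABCD"[i],delta(*outline(i),.12))
E
```

```text
A [15.812 44.019  0.059  1.487]
B [23.733 40.345  0.059 -0.084]
C [20.058 32.424  0.059  1.487]
D [12.137 36.099  0.059 -0.084]
```

{"method": "move_arm", "body": {
  "commands": [
    [12.1,36.0,0,-0.084],
    [12.1,36.0,0,-0.084],
    [12.1,36.0,0,-0.084],
    [12.1,36.0,0,-0.084],
    [12.1,36.0,0,-0.084],
    [12.1,36.0,0,-0.084],
    [12.1,36.0,0,-0.084],
    [12.1,36.0,0,-0.084],
    [12.1,36.0,0,-0.084],
    [12.1,36.0,0,-0.084],
    [12.1,36.0,0,-0.084],
    [12.1,36.0,0,-0.084]
  ]
}}

```text
t: 10.95
ee_pos: [0.5147, -0.1781, 0.1203]
orientation: [-0.001, 0.997, -0.076, -0.002]
wrist_force: [-0.2, 0.3, -3.8]
opening: 0.0189
finger_force: 50.5
```

{"method": "move_arm", "body": {
  "commands": [
    [0,0,3,0],
    [0,0,5.5,0],
    [0,0,5.5,0],
    [0,0,5.5,0],
    [0,0,5.5,0],
    [0,0,5.5,0],
    [0,0,5.5,0]
  ]
}}

```text
t: 11.53
ee_pos: [0.5175, -0.1786, 0.0686]
orientation: [0.0, 0.997, -0.075, 0.001]
wrist_force: [0.8, -0.6, -3.7]
opening: 0.0188
finger_force: 50.5
```

```bash
python3 - <<'E'
from h import *
t=list(outline(3)); t[1]+=.0012
print(delta(*t,.0495),env.get_state()["dq"].round(3)); env.snapshot("top"); print(delta(*t,.0495))
E
```

```text
[-2.680e-01  8.100e-02  1.909e+00  1.000e-03] [-0.007  0.001  0.003 -0.002 -0.001 -0.002]
[-2.55e-01  6.50e-02  1.90e+00  1.00e-03]
```

{"method": "move_arm", "body": {
  "commands": [
    [-0.25,0.07,1,0],
    [-0.25,0.07,1.9,0],
    [-0.25,0.07,1.9,0],
    [-0.25,0.07,1.9,0],
    [-0.25,0.07,1.9,0]
  ]
}}

```text
t: 12.0
ee_pos: [0.5144, -0.1793, 0.0486]
orientation: [0.0, 0.997, -0.075, 0.001]
wrist_force: [0.1, -0.5, 0.5]
opening: 0.0189
finger_force: 52.3
```

```bash
python3 - <<'E'
from h import *
t=list(outline(3)); t[1]+=.0012
print(delta(*t,.0495),env.get_state()["wrist_force"].round(2))
E
```

```text
[ 0.022 -0.038 -0.091  0.   ] [ 0.13 -0.53  0.49]
```

{"method": "move_arm", "body": {
  "commands": [
    [0,0,0,0],
    [0,0,0,0],
    [0,0,0,0],
    [0,0,-0.3,0],
    [0,0,-2,0],
    [0,0,-5,0],
    [0,0,-7.2,0]
  ],
  "jaw": 5.5
}}

```text
t: 12.58
ee_pos: [0.5135, -0.1789, 0.1212]
orientation: [-0.0, 0.997, -0.075, -0.0]
wrist_force: [0.6, -0.3, -0.3]
opening: 0.0549
finger_force: 0.0
```

```bash
python3 - <<'E'
from h import *
r,p=look(["L1","L3"])
print(delta(*r["L3"],.12),delta(*r["L1"],.12))
E
```

```text
L1 [0.6766 0.2056 1.4794] res 0.099
L3 [0.382  0.1918 1.7612] res 0.022
[-18.857 -34.76    0.563  -0.34 ] [ 10.069 -40.526   0.563  -0.059]
```

{"method": "move_arm", "body": {
  "commands": [
    [-18.8,-34.7,0.4,-0.34],
    [-18.8,-34.7,0.4,-0.34],
    [-18.8,-34.7,0.4,-0.34],
    [-18.8,-34.7,0.4,-0.34],
    [-18.8,-34.7,0.4,-0.34],
    [-18.8,-34.7,0.4,-0.34],
    [-18.8,-34.7,0.4,-0.34],
    [-18.8,-34.7,0.4,-0.34],
    [-18.8,-34.7,0.4,-0.34],
    [-18.8,-34.7,0.4,-0.34],
    [-18.8,-34.7,0.4,-0.34],
    [-18.8,-34.7,0.4,-0.34]
  ]
}}

```text
t: 13.63
ee_pos: [0.3793, 0.1932, 0.1162]
orientation: [0.0, 0.995, 0.097, 0.0]
wrist_force: [0.4, -0.6, 0.0]
opening: 0.0548
finger_force: 0.0
```

{"method": "move_arm", "body": {
  "commands": [
    [0,0,2,0],
    [0,0,4,0],
    [0,0,4,0],
    [0,0,4,0],
    [0,0,4,0],
    [0,0,4,0]
  ]
}}

```text
t: 14.13
ee_pos: [0.3808, 0.192, 0.077]
orientation: [-0.0, 0.996, 0.094, 0.001]
wrist_force: [0.5, -0.1, 0.4]
opening: 0.0547
finger_force: 0.0
```

```bash
python3 - <<'E'
from h import *
r,p=look(["L1","S1","S2","S3","S4"])
for i in(1,3):
  t=outline(i); b=fitcase(p,t,110,.012); print(rel(b[0],t),b[1])
print(delta(.382,.1918,1.76,.038),env.get_state()["joint_pos"].round(2))
E
```

```text
L1 [0.6767 0.2058 1.4838] res 0.1
S1 [0.5869 0.2116 1.5506] res 0.119
S2 [0.6969 0.046  1.7542] res 0.088
S3 [0.6076 0.0538 1.4238] res 0.075
S4 [0.4227 0.0448 1.3646] res 0.017
[-1.76  0.57 -0.29] 0.12367510008041423
[-0.02 -1.36 -0.37] 0.06639999949568177
[ 0.114  0.056  3.901 -0.   ] [ 0.37  0.3   2.01 -0.    0.83  1.75]
```

{"method": "move_arm", "body": {
  "commands": [
    [0.11,0.05,2,0],
    [0.11,0.05,3.9,0],
    [0.11,0.05,3.9,0],
    [0.11,0.05,3.9,0],
    [0.11,0.05,3.9,0]
  ]
}}

```text
t: 14.6
ee_pos: [0.3814, 0.1921, 0.0379]
orientation: [-0.0, 0.996, 0.095, 0.0]
wrist_force: [0.1, -0.1, -0.4]
opening: 0.0552
finger_force: 0.0
```

{"method": "move_arm", "body": {
  "commands": [
    [0,0,0,0],
    [0,0,0,0],
    [0,0,0,0],
    [0,0,0,0],
    [0,0,0,0],
    [0,0,0,0]
  ],
  "jaw": 0
}}

```text
t: 15.1
ee_pos: [0.3816, 0.192, 0.0381]
orientation: [-0.0, 0.995, 0.095, 0.001]
wrist_force: [-0.8, -1.4, 6.0]
opening: 0.0191
finger_force: 50.4
```

{"method": "move_arm", "body": {
  "commands": [
    [0,0,-2,0],
    [0,0,-5,0],
    [0,0,-8.6,0],
    [0,0,-8.6,0],
    [0,0,-8.6,0],
    [0,0,-8.6,0]
  ]
}}

```text
t: 15.6
ee_pos: [0.3801, 0.1917, 0.1227]
orientation: [0.0, 0.995, 0.095, -0.0]
wrist_force: [0.4, -0.0, -3.3]
opening: 0.0188
finger_force: 49.9
```

```bash
python3 - <<'E'
from h import *
for i in(0,2): print("ABCD"[i],delta(*outline(i),.12))
E
```

```text
A [ 6.291 47.793  0.273 -1.23 ]
C [14.932 38.971  0.273 -1.23 ]
```

{"method": "move_arm", "body": {
  "commands": [
    [6.25,47.7,0,-1.23],
    [6.25,47.7,0,-1.23],
    [6.25,47.7,0,-1.23],
    [6.25,47.7,0,-1.23],
    [6.25,47.7,0,-1.23],
    [6.25,47.7,0,-1.23],
    [6.25,47.7,0,-1.23],
    [6.25,47.7,0,-1.23],
    [6.25,47.7,0,-1.23],
    [6.25,47.7,0,-1.23],
    [6.25,47.7,0,-1.23],
    [6.25,47.7,0,-1.23]
  ]
}}

```text
t: 16.6
ee_pos: [0.5196, -0.2314, 0.1202]
orientation: [-0.003, 0.757, 0.654, -0.001]
wrist_force: [0.4, 0.8, -3.7]
opening: 0.0187
finger_force: 50.3
```

{"method": "move_arm", "body": {
  "commands": [
    [0,0,0,0],
    [0,0,2,0],
    [0,0,4,0],
    [0,0,4,0],
    [0,0,4,0],
    [0,0,4,0],
    [0,0,4,0]
  ]
}}

```text
t: 17.18
ee_pos: [0.5204, -0.2297, 0.0821]
orientation: [-0.001, 0.758, 0.652, -0.0]
wrist_force: [0.2, 0.9, -3.8]
opening: 0.0186
finger_force: 53.1
```

```bash
python3 - <<'E'
from h import *
t=list(outline(0)); t[0]-=.0005; t[1]-=.0005
print(delta(*t,.0505)); p=env.snapshot("top"); print(delta(*t,.0505))
for i in(1,3):
  t=outline(i); b=fitcase(p,t,110,.012); print(rel(b[0],t),b[1])
E
```

```text
[-3.444  1.654  3.162 -0.   ]
[-3.432  1.617  3.207 -0.   ]
[-3.57 -4.16  7.05] 0.893472145029047
[-1.26 -0.   -2.71] 0.6385543675113501
```

{"method": "move_arm", "body": {
  "commands": [
    [-1,0.5,-1,0],
    [-3.4,1.6,-1,0],
    [-3.4,1.6,0,0],
    [-3.4,1.6,1.5,0],
    [-3.4,1.6,1.5,0],
    [-3.4,1.6,1.5,0],
    [-3.4,1.6,1.5,0],
    [-3.4,1.6,1.5,0]
  ]
}}

```text
t: 17.9
ee_pos: [0.5322, -0.2691, 0.0719]
orientation: [0.003, 0.758, 0.652, -0.001]
wrist_force: [-9.0, -3.3, 16.8]
opening: 0.0192
finger_force: 87.8
```

```bash
python3 - <<'E'
from h import *
t=list(outline(0)); t[0]-=.0005; t[1]-=.0005
print(delta(*t,.0505),env.get_state()["wrist_force"])
E
```

```text
[ 0.274 -0.104  2.143 -0.   ] [-8.99815006 -3.31998338 16.78731207]
```

```bash
python3 - <<'E'
from h import *
p=env.snapshot("side");q=env.snapshot("top")
a=cv2.resize(p["color"][150:230,190:310],(600,400),interpolation=2);b=cv2.resize(q["color"][140:240,280:400],(600,500),interpolation=2)[:200*2]
cv2.imwrite("pics/c1.png",cv2.resize(np.hstack([a,b]),(800,267*1),interpolation=cv2.INTER_AREA))
E
```

```text
(no output)
```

View pics/c1.png

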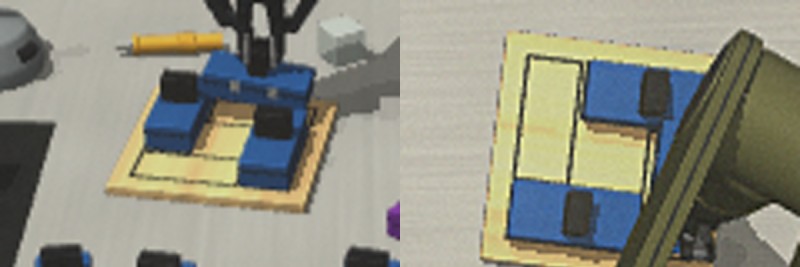

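{"method": "move_arm", "body": {
  "commands": [
    [0,0,-1.5,0],
    [0,0,-4,0],
    [0,0,-6,0],
    [0,0,-6,0],
    [0,0,-6,0],
    [0,0,-6,0]
  ]
}}

```text
t: 18.5
ee_pos: [0.5312, -0.2659, 0.1271]
orientation: [-0.001, 0.758, 0.652, -0.0]
wrist_force: [0.2, 0.2, -2.8]
opening: 0.0185
finger_force: 55.3
```

```bash
python3 - <<'E'
from h import *
print(env.get_state()["wrist_force"].round(1),env.get_state()["joint_pos"].round(2))
p=env.snapshot("side");q=env.snapshot("top")
for i in(1,3):
  t=outline(i); b=fitcase(q,t,110,.012); print(rel(b[0],t),b[1])
cv2.imwrite("pics/c2.png",cv2.resize(p["color"][130:220,190:310],(800,600),interpolation=2))
E
```

```text
[ 0.2  0.2 -2.8] [-0.54  0.43  1.6  -0.    1.11 -0.38]
[ 3.61  1.51 -2.55] 0.30536509325129024
[ 0.27 -1.32 -0.17] 0.058178024467897486
```

View pics/c2.png

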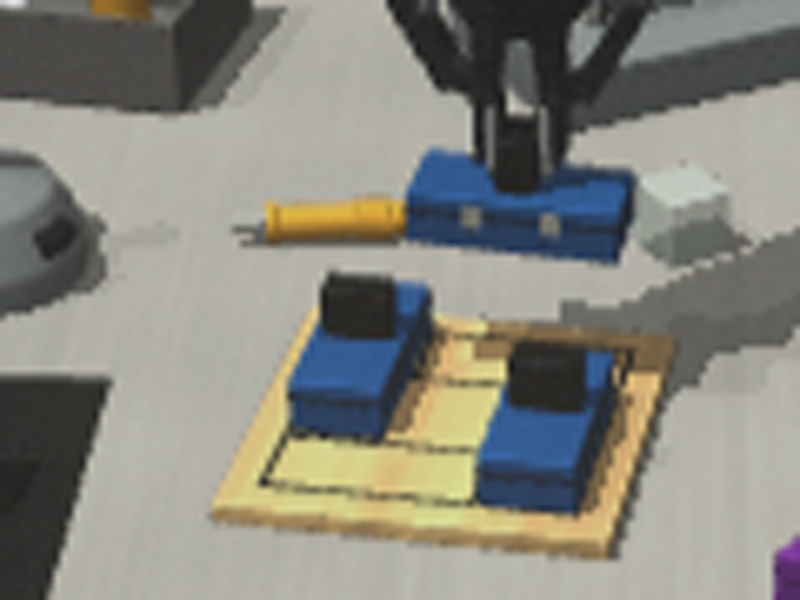

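```bash
python3 - <<'E'
from h import *
p=env.snapshot("side")
for i in(1,3):
  t=outline(i)
  for z in(.012,): b=fitcase(p,t,110,z); print(rel(b[0],t),b[1])
  print(proj(p,place(box(-55,55,-25,25,0,30),t,.012)).round(0).tolist())
H=hsv(p); my=((H[...,0]>14)&(H[...,0]<35)&(H[...,1]>85)&(H[...,2]>90)); u=bluemask(p)
r,_=look(["S4","S3","L1"],p)
E
```

```text
[-7.2  -4.04  6.12] 0.1664740967255675
[[240.0, 178.0], [240.0, 171.0], [254.0, 179.0], [254.0, 172.0], [233.0, 194.0], [232.0, 187.0], [247.0, 196.0], [246.0, 188.0]]
[-4.02 -5.71  3.71] 0.12579344343281823
[[268.0, 188.0], [268.0, 181.0], [283.0, 190.0], [283.0, 182.0], [262.0, 206.0], [261.0, 198.0], [277.0, 207.0], [276.0, 199.0]]
S4 [0.4255 0.0401 1.4494] res 0.087
S3 [0.611  0.0478 1.537 ] res 0.139
L1 [0.6791 0.2019 1.5687] res 0.144
```

{"method": "move_arm", "body": {
  "commands": [
    [20,-12,-1,0],
    [20,-12,-1,0],
    [20,-12,-1,0],
    [20,-12,-1,0],
    [20,-12,-1,0],
    [20,-12,-1,0],
    [20,-12,-1,0],
    [20,-12,-1,0]
  ]
}}

```text
t: 19.32
ee_pos: [0.442, -0.0493, 0.1375]
orientation: [-0.001, 0.757, 0.653, -0.001]
wrist_force: [0.4, -0.0, -3.4]
opening: 0.0189
finger_force: 54.4
```

```bash
python3 - <<'E'
from h import *
q=env.snapshot("top")
for i in(1,3):
  t=outline(i); b=fitcase(q,t,110,.012); print(b[0],rel(b[0],t),b[1])
t=outline(0);print(delta(*t,.12),env.get_state()["ee_pos"])
cv2.imwrite("pics/c3.png",cv2.resize(q["color"][140:240,290:410],(720,600),interpolation=2))
E
```

```text
[ 0.61697424 -0.24947584  1.42740524] [-1.17  0.47  0.41] 0.12230783731490046
[ 0.51657649 -0.18033837  1.39910358] [ 0.13 -1.9  -1.21] 0.1700010202912258
[-1.9978e+01  1.1969e+01  1.7740e+00  1.0000e-03] [ 0.44338557 -0.0504022   0.13773934]
```

View pics/c3.png

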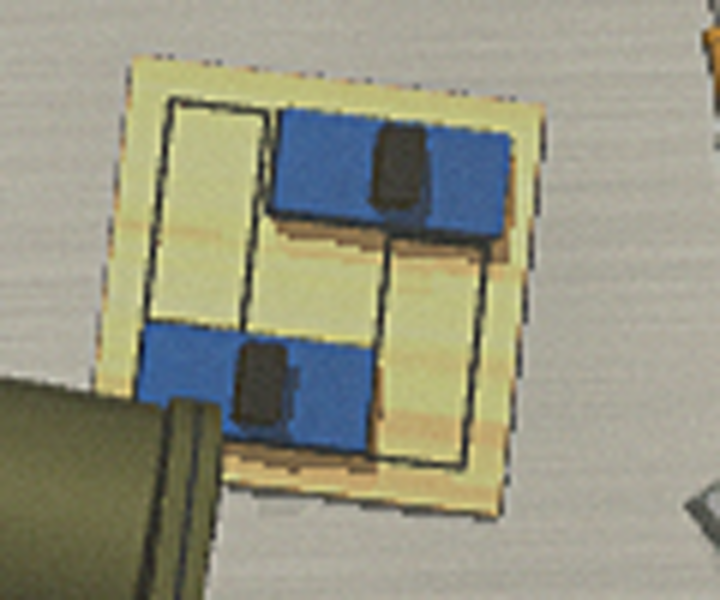

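```bash
python3 - <<'E'
from h import *
q=env.snapshot("top"); H=hsv(q)
# columns through B near side: crop (330,215)->(345,176)
for u in(345,366): print([ (v,H[v,u].tolist()) for v in range(171,184)])
u=196; print([(v,H[v,205].tolist()) for v in range(156,168)])
E
```

```text
[(171, [107, 147, 142]), (172, [108, 137, 145]), (173, [107, 144, 140]), (174, [109, 144, 151]), (175, [108, 141, 136]), (176, [101, 62, 66]), (177, [21, 55, 79]), (178, [19, 117, 137]), (179, [18, 115, 129]), (180, [26, 96, 196]), (181, [27, 96, 191]), (182, [22, 108, 194]), (183, [29, 95, 187])]
[(171, [107, 141, 141]), (172, [108, 131, 138]), (173, [109, 133, 136]), (174, [108, 129, 142]), (175, [108, 145, 137]), (176, [107, 143, 137]), (177, [109, 140, 155]), (178, [109, 100, 97]), (179, [150, 9, 55]), (180, [43, 32, 55]), (181, [19, 103, 109]), (182, [18, 109, 133]), (183, [22, 105, 192])]
[(156, [108, 159, 146]), (157, [107, 151, 147]), (158, [105, 166, 140]), (159, [107, 152, 148]), (160, [107, 150, 151]), (161, [108, 165, 142]), (162, [106, 48, 59]), (163, [98, 37, 55]), (164, [18, 23, 109]), (165, [28, 29, 105]), (166, [23, 20, 101]), (167, [37, 34, 97])]
```

```bash
cat >> h.py <<'E'
def fitcase(p,q0,L,z=0.):
    uv=proj(p,np.array([[q0[0],q0[1],z+.02]]))[0]; r=32
    win=(int(uv[0])-r,int(uv[1])-r,2*r,2*r); u,v,w,h=win; H=hsv(p)
    m=(H[...,0]>98)&(H[...,0]<128)&(H[...,1]>75)&(H[...,2]>80)
    k=np.zeros(m.shape,np.uint8); mk=proj(p,place(box(-L/2-9,L/2+9,-34,34,0,35),q0,z))
    cv2.fillConvexPoly(k,np.round(cv2.convexHull(mk.astype(np.float32))).astype(int),1)
    m=cv2.GaussianBlur((m&(k>0))[v:v+h,u:u+w].astype(float),(0,0),.7)
    F=[(box(s*L/2,s*L/2,-25,25,0,30),(s,0)) for s in(-1,1)]+[(box(-L/2,L/2,s*25,s*25,0,30),(0,s)) for s in(-1,1)]
    full=(box(-L/2,L/2,-25,25,0,30),255); top=(box(-L/2,L/2,-25,25,30,30),255)
    c,s=np.cos(q0[2]),np.sin(q0[2]); dark=[(b,0) for b,n in F if (c*n[0]-s*n[1])+(s*n[0]+c*n[1])<0]
    P=[full]+dark+[top]; W=[(box(-24,24,-22,22,30,31),255),(box(-10,10,-18,18,30,58),255)]
    f=lambda q:((1-render(p,q,W,z,win))*(cv2.GaussianBlur(render(p,q,P,z,win),(0,0),.7)-m)**2).sum()
    x=np.array(q0,float)
    for _ in range(2):
        b=minimize(f,x,method="Nelder-Mead",options=dict(initial_simplex=np.array([x]+[x+d for d in np.diag([.006,.006,.12])]),xatol=1e-5,fatol=1e-3)); x=b.x
    return x,b.fun/m.sum()
E
python3 - <<'E'
from h import *
q=env.snapshot("top")
for i in(1,3):
  t=outline(i); b=fitcase(q,t,110,.012); print(b[0],rel(b[0],t),b[1])
look(["L1","S1","S2","S3","S4"],q)
H=hsv(q)
E
```

```text
[ 0.61416362 -0.24932422  1.41488551] [-1.44  3.28 -0.31] 0.034592865006223585
[ 0.51552942 -0.18013874  1.38237753] [ 0.17 -0.83 -2.17] 0.13509217717252475
L1 [0.6738 0.2041 1.4943] res 0.016
S1 [0.5852 0.2101 1.5846] res 0.032
S2 [0.6929 0.0454 1.7537] res 0.015
S3 [0.6056 0.0536 1.4203] res 0.013
S4 [0.423  0.0444 1.3676] res 0.329
```

```bash
python3 - <<'E'
from h import *
q=env.snapshot("top"); im=cv2.imread("pics/top0.png"); q=dict(q,color=im); H=hsv(q)
my=(H[...,0]>18)&(H[...,0]<35)&(H[...,1]>65)&(H[...,2]>120)
mm=cv2.morphologyEx(my.astype(np.uint8),cv2.MORPH_CLOSE,np.ones((5,5)))>0
print(fit(q,mm,np.array([.566,-.2143,-.1505]),[(box(-100,100,-100,100,12,12),255)],0,(290,140,105,100)))
V=cv2.GaussianBlur(255.-H[...,2],(0,0),.6); pts=[]
for a,b,k in OUT:
    l,w=(55,25) if k==0 else (25,55)
    for s in np.linspace(-1,1,80): pts+=[(a+l*s,b+w),(a+l*s,b-w),(a+l,b+w*s),(a-l,b+w*s)]
P=np.c_[np.array(pts),np.full(len(pts),12)]/1000
def f(x):
    k=proj(q,place(P,x)).astype(np.float32); return -cv2.remap(V.astype(np.float32),k[:,0],k[:,1],cv2.INTER_CUBIC).mean()
x=np.array([.566,-.2143,-.1505]); b=minimize(f,x,method="Nelder-Mead",options=dict(initial_simplex=np.array([x]+[x+d for d in np.diag([.003,.003,.02])]),xatol=1e-5)); print(b.x,b.fun)
look(["L1","L2","L3","L4","S1","S2","S3","S4"],q)
mo=((H[...,0]<26)|(H[...,0]>172))&(H[...,1]>150)
t=outline(2);print(delta(*t,.12))
E
```

```text
(array([ 0.5657981 , -0.21380918, -0.14961673]), np.float64(0.0028426145558830616))
[ 0.56559384 -0.21400309 -0.1347728 ] -141.47727966308594
L1 [0.674  0.2041 1.4904] res 0.019
L2 [0.4834 0.198  1.3291] res 0.015
L3 [0.3826 0.1905 1.7587] res 0.019
L4 [0.5239 0.0591 1.6945] res 0.011
S1 [0.5854 0.21   1.5954] res 0.032
S2 [0.6931 0.0452 1.7459] res 0.018
S3 [0.6057 0.0538 1.4149] res 0.013
S4 [0.4229 0.045  1.361 ] res 0.014
[-8.6280e+00  1.7096e+01  1.7930e+00 -1.0000e-03]
```

```bash
cat >> h.py <<'E'
SL=np.array([.5658,-.2139,-.1496])
E
python3 - <<'E'
from h import *
for i in range(4): print(np.round(outline(i),4))
print(delta(*outline(2),.137))
E
```

```text
[ 0.5317 -0.2654 -0.1496]
[ 0.6173 -0.248   1.4212]
[ 0.5999 -0.1624 -0.1496]
[ 0.5143 -0.1798  1.4212]
[-8.593e+00  1.705e+01  9.300e-02 -2.000e-03]
```

{"method": "move_arm", "body": {
  "commands": [
    [-8.6,17.05,0,0],
    [-8.6,17.05,0,0],
    [-8.6,17.05,0,0],
    [-8.6,17.05,0,0],
    [-8.6,17.05,0,0],
    [-8.6,17.05,0,0],
    [-8.6,17.05,2,0],
    [-8.6,17.05,4,0],
    [-8.6,17.05,4,0],
    [-8.6,17.05,4,0],
    [-8.6,17.05,4,0],
    [-8.6,17.05,4,0]
  ]
}}

```text
t: 20.52
ee_pos: [0.5999, -0.162, 0.0993]
orientation: [0.001, 0.759, 0.652, 0.001]
wrist_force: [0.4, -0.2, -3.6]
opening: 0.0189
finger_force: 54.0
```

```bash
python3 - <<'E'
from h import *
print(delta(*outline(2),.0507),env.get_state()["dq"].round(3))
E
```

```text
[-4.400e-02  3.000e-03  4.861e+00 -2.000e-03] [ 0.005 -0.007 -0.002 -0.001 -0.002 -0.   ]
```

{"method": "move_arm", "body": {
  "commands": [
    [-0.04,0,2,0],
    [-0.04,0,3.5,0],
    [-0.04,0,3.5,0],
    [-0.04,0,3.5,0],
    [-0.04,0,3.5,0]
  ]
}}

```text
t: 20.93
ee_pos: [0.5998, -0.162, 0.0645]
orientation: [0.001, 0.758, 0.652, 0.0]
wrist_force: [0.2, -1.0, -2.3]
opening: 0.0191
finger_force: 54.2
```

```bash
python3 - <<'E'
from h import *
print(delta(*outline(2),.0507),env.get_state()["wrist_force"].round(3))
E
```

```text
[-4.000e-02  8.000e-03  1.379e+00 -1.000e-03] [ 0.162 -0.959 -2.291]
```

{"method": "move_arm", "body": {
  "commands": [
    [-0.04,0,0.7,0],
    [-0.04,0,1.38,0],
    [-0.04,0,1.38,0],
    [-0.04,0,1.38,0]
  ]
}}

```text
t: 21.27
ee_pos: [0.5988, -0.1622, 0.0492]
orientation: [-0.0, 0.758, 0.652, -0.0]
wrist_force: [-1.1, -0.0, -3.7]
opening: 0.0187
finger_force: 54.0
```

{"method": "move_arm", "body": {
  "commands": [
    [0,0,0,0],
    [0,0,0,0],
    [0,0,0,0],
    [0,0,-0.3,0],
    [0,0,-2,0],
    [0,0,-5,0],
    [0,0,-7.2,0]
  ],
  "jaw": 5.5
}}

```text
t: 21.85
ee_pos: [0.5989, -0.1622, 0.1227]
orientation: [-0.0, 0.758, 0.652, -0.0]
wrist_force: [1.3, -0.0, -0.1]
opening: 0.0547
finger_force: 0.0
```

```bash
python3 - <<'E'
from h import *
t=outline(1); print(delta(.6142,-.2493,t[2],.12), delta(.59,-.02,t[2],.12), env.get_state()["joint_pos"].round(2))
E
```

```text
[-8.384  2.822  0.273  1.569] [13.921 -3.019  0.273  1.569] [-0.33  0.46  1.55  0.    1.13 -0.18]
```

{"method": "move_arm", "body": {
  "commands": [
    [13.9,-3,0,0.8],
    [13.9,-3,0,0.8],
    [13.9,-3,0,0.8],
    [13.9,-3,0,0.8],
    [13.9,-3,0,1.57],
    [13.9,-3,0,1.57],
    [13.9,-3,0,1.57],
    [13.9,-3,0,1.57],
    [13.9,-3,0,1.57],
    [13.9,-3,0,1.57],
    [13.9,-3,0,1.57],
    [13.9,-3,0,1.57]
  ]
}}

```text
t: 22.85
ee_pos: [0.5903, -0.0202, 0.1219]
orientation: [0.0, 0.999, -0.036, 0.0]
wrist_force: [0.6, -0.5, 0.2]
opening: 0.0548
finger_force: 0.0
```

```bash
python3 - <<'E'
from h import *
q=env.snapshot("top")
for i in(1,2,3):
  t=outline(i); b=fitcase(q,t,110,.012); print("ABCD"[i],b[0].round(4),rel(b[0],t),round(b[1],3))
  if i==1: B=b[0]
print(delta(B[0],B[1],B[2],.12),env.get_state()["ee_pos"])
E
```

```text
B [ 0.6143 -0.2476  1.4167] [-0.06  3.03 -0.26] 0.072
C [ 0.5921 -0.1611 -0.1608] [-7.9   0.11 -0.64] 0.131
D [ 0.5163 -0.1805  1.3513] [-0.4  -2.07 -4.01] 0.083
[ 4.143 22.481  0.182  0.077] [ 0.59025581 -0.02022739  0.12182405]
```

```bash
cat >> h.py <<'E'
def parts(L,yaw):
    F=[(box(s*L/2,s*L/2,-25,25,0,30),(s,0)) for s in(-1,1)]+[(box(-L/2,L/2,s*25,s*25,0,30),(0,s)) for s in(-1,1)]
    c,s=np.cos(yaw),np.sin(yaw); d=[(b,0) for b,n in F if (c*n[0]-s*n[1])+(s*n[0]+c*n[1])<0]
    return [(box(-L/2,L/2,-25,25,0,30),255)]+d+[(box(-L/2,L/2,-25,25,30,30),255)]
def draw(p,im,q,pt,z,win):
    for b,val in pt:
        k=(proj(p,place(b,q,z))-win[:2]+.5)*S-.5
        cv2.fillConvexPoly(im,np.round(cv2.convexHull(k.astype(np.float32))*16).astype(int),val,shift=4)
def joint(p,qs,L,z,rounds=3):
    """fit several close cases together, far ones (greater x) drawn first"""
    qs=[np.array(q,float) for q in qs]
    A=np.vstack([proj(p,place(box(-L/2-12,L/2+12,-37,37,0,60),q,z)) for q in qs]); u,v=A.min(0).astype(int); w,h=(A.max(0).astype(int)-[u,v]+1); win=(u,v,w,h)
    H=hsv(p); m=(H[...,0]>98)&(H[...,0]<128)&(H[...,1]>75)&(H[...,2]>80); m=cv2.GaussianBlur(m[v:v+h,u:u+w].astype(float),(0,0),.7)
    pt=[parts(L,q[2]) for q in qs]; Wp=[(box(-24,24,-22,22,30,31),255),(box(-10,10,-18,18,30,58),255)]
    def f(x,i):
        Q=[x if j==i else q for j,q in enumerate(qs)]; im=np.zeros((h*S,w*S),np.uint8); W=im.copy()
        for j in range(len(Q)): draw(p,im,Q[j],pt[j],z,win)
        for j in range(len(Q)): draw(p,W,Q[j],Wp,z,win)
        r=lambda a:cv2.resize(a,(w,h),interpolation=cv2.INTER_AREA)/255.
        return ((1-r(W))*(cv2.GaussianBlur(r(im),(0,0),.7)-m)**2).sum()
    for k in range(rounds):
        for i in range(len(qs)):
            st=np.diag([.005,.005,.08])/(k+1)
            b=minimize(f,qs[i],args=(i,),method="Nelder-Mead",options=dict(initial_simplex=np.array([qs[i]]+[qs[i]+d for d in st]),xatol=2e-5,fatol=1e-3)); qs[i]=b.x
    return qs,b.fun/m.sum()
E
python3 - <<'E'
from h import *
q=env.snapshot("top")
o=[2,1,3]
qs,r=joint(q,[outline(i) for i in o],110,.012); print(r)
for i,b in zip(o,qs): print("ABCD"[i],b.round(4),rel(b,outline(i)))
cv2.imwrite("pics/c4.png",cv2.resize(q["color"][140:240,290:410],(720,600),interpolation=2))
E
```

```text
0.031604237667416595
C [ 0.5968 -0.1624 -0.1797] [-2.98 -0.42 -1.72]
B [ 0.6144 -0.2469  1.4167] [ 0.66  2.98 -0.26]
D [ 0.5146 -0.1809  1.3984] [-1.   -0.41 -1.31]
```

View pics/c4.png

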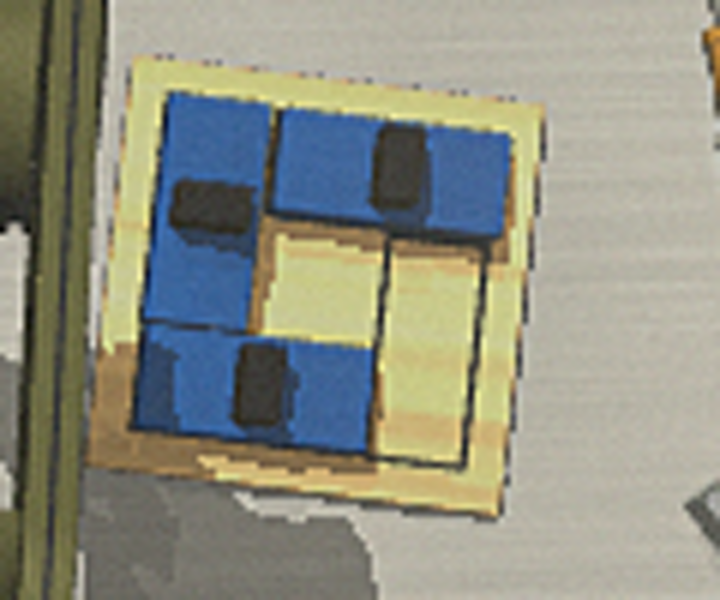

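The picture shows C, B and D on their outlines. B sits about 3 mm towards the centre, and C about 3 mm towards D. From this I get a camera-to-TCP bias of about (−2, −1.2) mm. I'll regrip B and shift it.

```bash
cat >> h.py <<'E'
BI=np.array([.002,.0012])
def dcam(q,z): return delta(q[0]+BI[0],q[1]+BI[1],q[2],z)
E
python3 - <<'E'
from h import *
print(dcam((.6144,-.2475,1.418),.12))
E
```

```text
[ 4.095 22.388  0.177  0.087]
```

{"method": "move_arm", "body": {
  "commands": [
    [4.1,22.4,0,0.087],
    [4.1,22.4,0,0.087],
    [4.1,22.4,0,0.087],
    [4.1,22.4,0,0.087],
    [4.1,22.4,0,0.087],
    [4.1,22.4,0,0.087],
    [4.1,22.4,1,0.087],
    [4.1,22.4,4,0.087],
    [4.1,22.4,4,0.087],
    [4.1,22.4,4,0.087],
    [4.1,22.4,4,0.087],
    [4.1,22.4,4,0.087]
  ]
}}

```text
t: 23.95
ee_pos: [0.6173, -0.2458, 0.0826]
orientation: [0.0, 0.997, -0.075, 0.001]
wrist_force: [0.2, -0.2, 0.5]
opening: 0.0552
finger_force: 0.0
```

```bash
python3 - <<'E'
from h import *
print(dcam((.6144,-.2475,1.418),.0495))
E
```

```text
[-8.300e-02  6.200e-02  3.309e+00  3.000e-03]
```

{"method": "move_arm", "body": {
  "commands": [
    [-0.08,0.06,1.6,0],
    [-0.08,0.06,3.3,0],
    [-0.08,0.06,3.3,0],
    [-0.08,0.06,3.3,0],
    [-0.08,0.06,3.3,0]
  ]
}}

```text
t: 24.37
ee_pos: [0.6165, -0.2469, 0.0497]
orientation: [0.0, 0.997, -0.076, 0.001]
wrist_force: [-0.0, 0.0, 0.1]
opening: 0.0555
finger_force: 0.0
```

{"method": "move_arm", "body": {
  "commands": [
    [0,0,0,0],
    [0,0,0,0],
    [0,0,0,0],
    [0,0,0,0],
    [0,0,0,0],
    [0,0,0,0]
  ],
  "jaw": 0
}}

```text
t: 24.87
ee_pos: [0.6165, -0.2473, 0.0496]
orientation: [0.0, 0.997, -0.076, 0.001]
wrist_force: [-0.5, 0.6, 6.1]
opening: 0.0187
finger_force: 49.8
```

{"method": "move_arm", "body": {
  "commands": [
    [0,0,-0.5,0],
    [0,0,-0.8,0],
    [0.3,0,-0.8,0],
    [0.3,0,-0.8,0],
    [0.3,0,-0.8,0],
    [0.3,0,-0.8,0]
  ]
}}

```text
t: 25.37
ee_pos: [0.6183, -0.2472, 0.0558]
orientation: [-0.0, 0.997, -0.076, -0.0]
wrist_force: [0.6, 0.1, -2.0]
opening: 0.0188
finger_force: 48.9
```

```bash
python3 - <<'E'
from h import *
print(dcam(outline(1),.0505))
E
```

```text
[ 0.092 -0.058  0.532 -0.003]
```

{"method": "move_arm", "body": {
  "commands": [
    [0.13,-0.05,0,0],
    [0.13,-0.05,0.5,0],
    [0.13,-0.05,0.5,0],
    [0.13,-0.05,0.5,0]
  ]
}}

```text
t: 25.7
ee_pos: [0.6194, -0.2468, 0.0506]
orientation: [-0.0, 0.997, -0.076, -0.001]
wrist_force: [-0.4, 0.4, -1.8]
opening: 0.019
finger_force: 48.9
```

{"method": "move_arm", "body": {
  "commands": [
    [0,0,0,0],
    [0,0,0,0],
    [0,0,0,0],
    [0,0,-0.3,0],
    [0,0,-2,0],
    [0,0,-5,0],
    [0,0,-6.5,0],
    [0,0,-6.5,0]
  ],
  "jaw": 5.5
}}

```text
t: 26.37
ee_pos: [0.6229, -0.2485, 0.1213]
orientation: [0.002, 0.997, -0.076, 0.004]
wrist_force: [-0.1, -0.1, 0.4]
opening: 0.0548
finger_force: 0.0
```

```bash
python3 - <<'E'
from h import *
print(dcam((.5968,-.1624,-.165),.12))
E
```

```text
[-3.708 -8.26   0.125 -1.558]
```

{"method": "move_arm", "body": {
  "commands": [
    [-3.7,-8.2,0,-1.558],
    [-3.7,-8.2,0,-1.558],
    [-3.7,-8.2,0,-1.558],
    [-3.7,-8.2,0,-1.558],
    [-3.7,-8.2,0,-1.558],
    [-3.7,-8.2,0,-1.558],
    [-3.7,-8.2,0,-1.558],
    [-3.7,-8.2,0,-1.558],
    [-3.7,-8.2,0,-1.558],
    [-3.7,-8.2,0,-1.558],
    [-3.7,-8.2,0,-1.558],
    [-3.7,-8.2,0,-1.558]
  ]
}}

```text
t: 27.37
ee_pos: [0.5953, -0.1602, 0.1156]
orientation: [-0.0, 0.779, 0.626, -0.0]
wrist_force: [-0.2, -0.8, 0.5]
opening: 0.055
finger_force: 0.0
```

```bash
python3 - <<'E'
from h import *
print(dcam((.5968,-.1624,-.165),.085))
E
```

```text
[-0.019  0.366  3.064 -0.052]
```

{"method": "move_arm", "body": {
  "commands": [
    [-0.02,0.36,1.5,-0.052],
    [-0.02,0.36,3.0,-0.052],
    [-0.02,0.36,3.0,-0.052],
    [-0.02,0.36,3.0,-0.052],
    [-0.02,0.36,3.0,-0.052],
    [-0.02,0.36,3.0,-0.052]
  ]
}}

```text
t: 27.87
ee_pos: [0.5997, -0.1616, 0.087]
orientation: [0.001, 0.765, 0.644, 0.0]
wrist_force: [0.8, 0.3, 0.0]
opening: 0.055
finger_force: 0.0
```

```bash
python3 - <<'E'
from h import *
print(dcam((.5968,-.1624,-.165),.0497))
E
```

```text
[ 0.02  -0.096  3.732 -0.006]
```

{"method": "move_arm", "body": {
  "commands": [
    [0.02,-0.08,2,0],
    [0.02,-0.08,3.73,0],
    [0.02,-0.08,3.73,0],
    [0.02,-0.08,3.73,0],
    [0.02,-0.08,3.73,0]
  ]
}}

```text
t: 28.28
ee_pos: [0.5992, -0.1613, 0.0501]
orientation: [0.001, 0.765, 0.644, 0.0]
wrist_force: [0.3, -0.1, 0.0]
opening: 0.0549
finger_force: 0.0
```

{"method": "move_arm", "body": {
  "commands": [
    [0,0,0,0],
    [0,0,0,0],
    [0,0,0,0],
    [0,0,0,0],
    [0,0,0,0],
    [0,0,0,0]
  ],
  "jaw": 0
}}

```text
t: 28.78
ee_pos: [0.5996, -0.1614, 0.0503]
orientation: [0.001, 0.765, 0.644, 0.001]
wrist_force: [-0.3, 0.2, 6.7]
opening: 0.0186
finger_force: 51.1
```

{"method": "move_arm", "body": {
  "commands": [
    [0,0,-0.5,0],
    [0,0,-0.9,0],
    [0,0.3,-0.9,-0.02],
    [0,0.3,-0.9,-0.02],
    [0,0.3,-0.9,-0.02],
    [0,0.3,-0.9,-0.02]
  ]
}}

```text
t: 29.28
ee_pos: [0.6008, -0.1614, 0.0575]
orientation: [-0.001, 0.758, 0.652, -0.0]
wrist_force: [-0.1, 0.5, -3.9]
opening: 0.0192
finger_force: 49.9
```

```bash
python3 - <<'E'
from h import *
print(dcam(outline(2),.0507))
E
```

```text
[ 0.035  0.101  0.676 -0.001]
```

{"method": "move_arm", "body": {
  "commands": [
    [0.06,0.1,0,0],
    [0.06,0.1,0.65,0],
    [0.06,0.1,0.65,0],
    [0.06,0.1,0.65,0]
  ]
}}

```text
t: 29.62
ee_pos: [0.6021, -0.161, 0.0508]
orientation: [-0.001, 0.758, 0.652, -0.0]
wrist_force: [0.1, -0.2, -3.6]
opening: 0.0188
finger_force: 49.9
```

{"method": "move_arm", "body": {
  "commands": [
    [0,0,0,0],
    [0,0,0,0],
    [0,0,0,0],
    [0,0,-0.3,0],
    [0,0,-2,0],
    [0,0,-5,0],
    [0,0,-6.5,0],
    [0,0,-6.5,0]
  ],
  "jaw": 5.5
}}

```text
t: 30.28
ee_pos: [0.6056, -0.1621, 0.1212]
orientation: [0.004, 0.758, 0.652, 0.002]
wrist_force: [-0.0, -0.5, 1.0]
opening: 0.0552
finger_force: 0.0
```

```bash
python3 - <<'E'
from h import *
r,p=look(["L1"])
print(dcam(r["L1"],.12),env.get_state()["joint_pos"].round(2))
E
```

```text
L1 [0.6736 0.2038 1.4914] res 0.013
[37.337  1.524 -0.077  1.499] [-0.33  0.47  1.55  0.    1.12 -0.18]
```

{"method": "move_arm", "body": {
  "commands": [
    [37.2,1.5,0,1.5],
    [37.2,1.5,0,1.5],
    [37.2,1.5,0,1.5],
    [37.2,1.5,0,1.5],
    [37.2,1.5,0,1.5],
    [37.2,1.5,0,1.5],
    [37.2,1.5,0,1.5],
    [37.2,1.5,0,1.5],
    [37.2,1.5,0,1.5],
    [37.2,1.5,0,1.5],
    [37.2,1.5,0,1.5],
    [37.2,1.5,0,1.5]
  ]
}}

```text
t: 31.33
ee_pos: [0.6722, 0.2061, 0.1146]
orientation: [0.0, 1.0, -0.026, -0.001]
wrist_force: [-0.3, -0.0, -0.1]
opening: 0.0549
finger_force: 0.0
```

```bash
python3 - <<'E'
from h import *
print(dcam((.6738,.204,1.491),.08))
q=env.snapshot("top")
o=[2,1,3]
qs,r=joint(q,[outline(i) for i in o],110,.012); print(r)
for i,b in zip(o,qs): print("ABCD"[i],b.round(4),rel(b,outline(i)))
E
```

```text
[0.363 0.076 3.459 0.028]
0.028945338483723826
C [ 0.6003 -0.1602 -0.1292] [0.16 2.22 1.17]
B [ 0.6174 -0.2484  1.4202] [-0.45 -0.19 -0.06]
D [ 0.5125 -0.1801  1.4406] [-0.49  1.71  1.11]
```

{"method": "move_arm", "body": {
  "commands": [
    [0.36,0.08,1.5,0.028],
    [0.36,0.08,3.4,0.028],
    [0.36,0.08,3.4,0.028],
    [0.36,0.08,3.4,0.028],
    [0.36,0.08,3.4,0.028],
    [0.36,0.08,3.4,0.028]
  ]
}}

```text
t: 31.88
ee_pos: [0.6774, 0.2034, 0.0834]
orientation: [-0.0, 0.999, -0.038, 0.001]
wrist_force: [-0.0, -0.0, 0.5]
opening: 0.055
finger_force: 0.0
```

```bash
python3 - <<'E'
from h import *
print(dcam((.6738,.204,1.491),.038))
E
```

```text
[-1.770e-01 -1.680e-01  4.537e+00  4.000e-03]
```

{"method": "move_arm", "body": {
  "commands": [
    [-0.17,-0.15,2,0],
    [-0.17,-0.15,4.54,0],
    [-0.17,-0.15,4.54,0],
    [-0.17,-0.15,4.54,0],
    [-0.17,-0.15,4.54,0]
  ]
}}

```text
t: 32.3
ee_pos: [0.6761, 0.2052, 0.0385]
orientation: [-0.0, 0.999, -0.038, 0.001]
wrist_force: [-0.5, 0.9, 0.4]
opening: 0.0551
finger_force: 0.0
```

{"method": "move_arm", "body": {
  "commands": [
    [0,0,0,0],
    [0,0,0,0],
    [0,0,0,0],
    [0,0,0,0],
    [0,0,0,0],
    [0,0,0,0]
  ],
  "jaw": 0
}}

```text
t: 32.8
ee_pos: [0.6764, 0.2052, 0.0388]
orientation: [-0.0, 0.999, -0.038, 0.001]
wrist_force: [-0.5, -0.3, 5.7]
opening: 0.0192
finger_force: 50.1
```

{"method": "move_arm", "body": {
  "commands": [
    [0,0,-2,0],
    [0,0,-5,0],
    [0,0,-9,0],
    [0,0,-9.5,0],
    [0,0,-9.5,0],
    [0,0,-9.5,0]
  ]
}}

```text
t: 33.3
ee_pos: [0.6746, 0.2049, 0.1316]
orientation: [0.0, 0.999, -0.038, -0.0]
wrist_force: [0.1, 0.5, -3.0]
opening: 0.019
finger_force: 49.5
```

```bash
python3 - <<'E'
from h import *
print(dcam(outline(0),.13))
E
```

```text
[-10.453  47.854   0.16   -1.498]
```

{"method": "move_arm", "body": {
  "commands": [
    [-10.4,47.8,0,-1.498],
    [-10.4,47.8,0,-1.498],
    [-10.4,47.8,0,-1.498],
    [-10.4,47.8,0,-1.498],
    [-10.4,47.8,0,-1.498],
    [-10.4,47.8,0,-1.498],
    [-10.4,47.8,0,-1.498],
    [-10.4,47.8,0,-1.498],
    [-10.4,47.8,0,-1.498],
    [-10.4,47.8,0,-1.498],
    [-10.4,47.8,0,-1.498],
    [-10.4,47.8,0,-1.498]
  ]
}}

```text
t: 34.3
ee_pos: [0.5346, -0.2559, 0.1291]
orientation: [-0.003, 0.774, 0.633, -0.001]
wrist_force: [0.1, -0.3, -3.8]
opening: 0.0192
finger_force: 49.9
```

```bash
python3 - <<'E'
from h import *
print(dcam(outline(0),.125))
E
```

```text
[-0.826  0.078  0.414 -0.05 ]
```

{"method": "move_arm", "body": {
  "commands": [
    [-0.82,0.08,0.4,-0.05],
    [-0.82,0.08,0.4,-0.05],
    [-0.82,0.08,2.5,-0.05],
    [-0.82,0.08,4,-0.05],
    [-0.82,0.08,4,-0.05],
    [-0.82,0.08,4,-0.05],
    [-0.82,0.08,4,-0.05],
    [-0.82,0.08,4,-0.05]
  ]
}}

```text
t: 34.97
ee_pos: [0.5373, -0.2632, 0.0926]
orientation: [0.0, 0.76, 0.65, 0.0]
wrist_force: [-0.3, 0.2, -2.7]
opening: 0.019
finger_force: 49.8
```

```bash
python3 - <<'E'
from h import *
o=outline(0); t=(o[0]-.0007,o[1]-.0010,o[2]); print(dcam(t,.0513))
E
```

```text
[-0.259 -0.388  4.131 -0.006]
```

Correct sideways first, above the neighbours, then check before descending.

{"method": "move_arm", "body": {
  "commands": [
    [-0.26,-0.38,0,-0.006],
    [-0.26,-0.38,0,-0.006],
    [-0.26,-0.38,1.2,-0.006],
    [-0.26,-0.38,1.2,-0.006],
    [-0.26,-0.38,1.2,-0.006],
    [-0.26,-0.38,1.2,-0.006]
  ]
}}

```text
t: 35.47
ee_pos: [0.5325, -0.2657, 0.0805]
orientation: [0.0, 0.758, 0.652, 0.0]
wrist_force: [0.5, -1.2, -1.9]
opening: 0.019
finger_force: 49.9
```

```bash
python3 - <<'E'
from h import *
o=outline(0); t=(o[0]-.0007,o[1]-.0010,o[2]); print(dcam(t,.0513),env.get_state()["wrist_force"])
E
```

```text
[ 0.059  0.044  2.925 -0.   ] [ 0.49144152 -1.22667769 -1.91276507]
```

{"method": "move_arm", "body": {
  "commands": [
    [0.04,0.03,1,0],
    [0.04,0.03,1.9,0],
    [0.04,0.03,1.9,0],
    [0.04,0.03,2.4,0],
    [0.04,0.03,2.9,0],
    [0.04,0.03,2.9,0],
    [0.04,0.03,2.9,0]
  ]
}}

```text
t: 36.05
ee_pos: [0.5329, -0.2653, 0.0509]
orientation: [-0.0, 0.758, 0.652, -0.0]
wrist_force: [0.2, -0.2, -2.2]
opening: 0.0188
finger_force: 50.0
```

```bash
python3 - <<'E'
from h import *
print(dcam(outline(0),.0508),env.get_state()["wrist_force"])
E
```

```text
[ 0.124  0.069  0.006 -0.   ] [ 0.1669847  -0.17148924 -2.19754327]
```

Down with no contact. Release, then pull back over S4 to get a clear view.

{"method": "move_arm", "body": {
  "commands": [
    [0,0,0,0],
    [0,0,0,0],
    [0,0,0,0],
    [0,0,-0.3,0],
    [0,0,-2,0],
    [0,0,-5,0],
    [0,0,-6.5,0],
    [0,0,-6.5,0]
  ],
  "jaw": 5.5
}}

```text
t: 36.72
ee_pos: [0.5356, -0.2668, 0.1204]
orientation: [0.004, 0.758, 0.652, 0.001]
wrist_force: [0.8, -0.5, 0.0]
opening: 0.0549
finger_force: 0.0
```

```bash
python3 - <<'E'
from h import *
r,p=look(["S1","S2","S3","S4"])
for n in r: print(n,dcam(r[n],.12))
print(env.get_state()["joint_pos"].round(2))
# tray refit, clear view in top0
q=dict(p,color=cv2.imread("pics/top0.png")); H=hsv(q)
print([(u,H[205,u].tolist()) for u in list(range(117,126))+list(range(154,166))])
print([(v,H[v,145].tolist()) for v in list(range(160,168))+list(range(244,256))])
E
```

```text
S1 [0.5851 0.2099 1.5878] res 0.027
S2 [0.6928 0.0451 1.7544] res 0.016
S3 [0.6054 0.0538 1.4148] res 0.012
S4 [0.4226 0.0448 1.3631] res 0.011
S1 [47.981 -1.915 -0.147  1.404]
S2 [33.291 11.195 -0.147  1.237]
S3 [32.849  2.421 -0.147 -1.565]
S4 [ 29.233 -15.518  -0.147  -1.513]
[-0.53  0.44  1.61  0.    1.09 -0.38]
[(117, [30, 26, 164]), (118, [24, 21, 171]), (119, [28, 21, 169]), (120, [23, 13, 172]), (121, [102, 14, 178]), (122, [21, 255, 199]), (123, [15, 255, 169]), (124, [12, 212, 53]), (125, [9, 210, 107]), (154, [20, 241, 189]), (155, [18, 255, 173]), (156, [21, 255, 204]), (157, [6, 179, 60]), (158, [8, 190, 74]), (159, [80, 8, 100]), (160, [37, 24, 97]), (161, [21, 42, 103]), (162, [26, 24, 184]), (163, [23, 23, 178]), (164, [22, 28, 176]), (165, [23, 23, 176])]
[(160, [23, 24, 178]), (161, [30, 24, 173]), (162, [27, 26, 177]), (163, [35, 16, 175]), (164, [8, 48, 161]), (165, [19, 222, 185]), (166, [20, 232, 190]), (167, [20, 238, 184]), (244, [20, 255, 188]), (245, [19, 255, 189]), (246, [20, 255, 188]), (247, [20, 255, 186]), (248, [19, 255, 187]), (249, [19, 255, 193]), (250, [19, 255, 202]), (251, [3, 60, 77]), (252, [105, 6, 91]), (253, [12, 16, 78]), (254, [23, 25, 164]), (255, [28, 21, 160])]
```

{"method": "move_arm", "body": {
  "commands": [
    [29.2,-15.5,0,-1.513],
    [29.2,-15.5,0,-1.513],
    [29.2,-15.5,0,-1.513],
    [29.2,-15.5,0,-1.513],
    [29.2,-15.5,0,-1.513],
    [29.2,-15.5,0,-1.513],
    [29.2,-15.5,0,-1.513],
    [29.2,-15.5,0,-1.513],
    [29.2,-15.5,0,-1.513],
    [29.2,-15.5,0,-1.513],
    [29.2,-15.5,0,-1.513],
    [29.2,-15.5,0,-1.513]
  ]
}}

```text
t: 37.77
ee_pos: [0.422, 0.0472, 0.1153]
orientation: [-0.001, 0.106, 0.994, -0.0]
wrist_force: [-0.2, -0.6, -0.4]
opening: 0.0549
finger_force: 0.0
```

```bash
python3 - <<'E'
from h import *
print(dcam((.4227,.0448,1.363),.08))
q=env.snapshot("top")
o=[2,1,3,0]
qs,r=joint(q,[outline(i) for i in o],110,.012); print(r)
for i,b in zip(o,qs): print("ABCD"[i],b.round(4),rel(b,outline(i)))
cv2.imwrite("pics/c5.png",cv2.resize(q["color"][140:240,290:410],(720,600),interpolation=2))
E
```

```text
[-0.288 -0.058  3.528 -0.005]
0.03592877098133062
C [ 0.6006 -0.1605 -0.1346] [0.45 1.95 0.86]
B [ 0.6176 -0.2486  1.4226] [-0.62 -0.42  0.08]
D [ 0.5125 -0.1823  1.437 ] [-2.71  1.39  0.91]
A [ 0.5311 -0.2673 -0.1892] [-0.39 -2.02 -2.27]
```

View pics/c5.png

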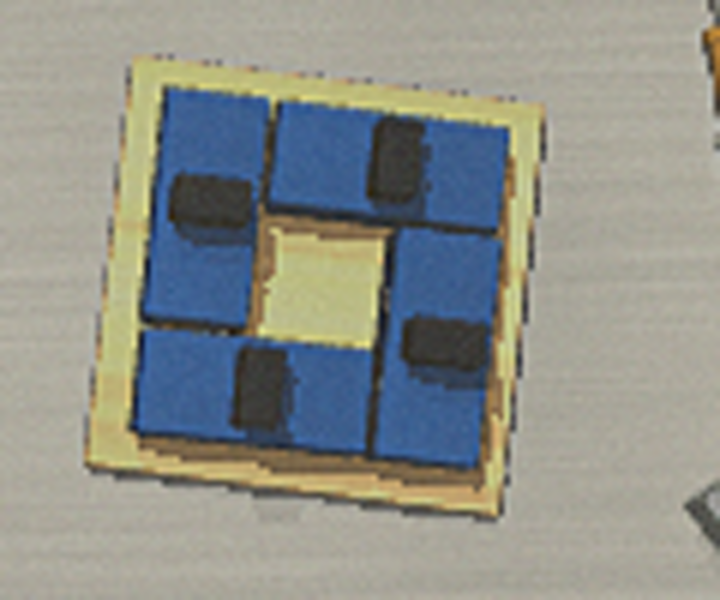

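The picture shows a complete pinwheel: four long cases, clean gaps, all within about 2–3 mm of the outlines. On to the shorts, starting with S4.

{"method": "move_arm", "body": {
  "commands": [
    [-0.28,-0.06,2,0],
    [-0.28,-0.06,3.5,0],
    [-0.28,-0.06,3.5,0],
    [-0.28,-0.06,3.5,0],
    [-0.28,-0.06,3.5,0],
    [-0.28,-0.06,3.5,0]
  ]
}}

```text
t: 38.32
ee_pos: [0.4261, 0.0453, 0.0816]
orientation: [0.0, 0.11, 0.994, 0.0]
wrist_force: [0.2, 0.3, -0.2]
opening: 0.055
finger_force: 0.0
```

```bash
cat >> h.py <<'E'
TR=np.array([.5227,.3685,.0367])
def slot(k,gap=0): 
    q=place(np.array([[-92+50*k+gap,0,0]])/1000,TR)[0]; return q[0],q[1],TR[2]+np.pi/2
E
python3 - <<'E'
from h import *
print(dcam((.4227,.0448,1.363),.038),slot(0))
E
```

```text
[ 0.155  0.034  4.36  -0.014] (np.float64(0.4307619499862137), np.float64(0.3651243578888579), np.float64(1.6074963267948965))
```

{"method": "move_arm", "body": {
  "commands": [
    [0.14,0.03,2,-0.014],
    [0.14,0.03,4.35,-0.014],
    [0.14,0.03,4.35,-0.014],
    [0.14,0.03,4.35,-0.014],
    [0.14,0.03,4.35,-0.014]
  ]
}}

```text
t: 38.73
ee_pos: [0.4251, 0.046, 0.0385]
orientation: [0.0, 0.103, 0.995, 0.0]
wrist_force: [0.2, 0.7, -0.1]
opening: 0.0552
finger_force: 0.0
```

{"method": "move_arm", "body": {
  "commands": [
    [0,0,0,0],
    [0,0,0,0],
    [0,0,0,0],
    [0,0,0,0],
    [0,0,0,0],
    [0,0,0,0]
  ],
  "jaw": 0
}}

```text
t: 39.23
ee_pos: [0.4253, 0.0459, 0.0387]
orientation: [0.001, 0.103, 0.995, 0.0]
wrist_force: [-0.8, -0.6, 6.2]
opening: 0.0191
finger_force: 50.2
```

{"method": "move_arm", "body": {
  "commands": [
    [0,0,-2,0],
    [0,0,-5,0],
    [0,0,-9,0],
    [0,0,-9,0],
    [0,0,-9,0],
    [0,0,-9,0]
  ]
}}

```text
t: 39.73
ee_pos: [0.424, 0.046, 0.1277]
orientation: [0.0, 0.103, 0.995, 0.0]
wrist_force: [0.1, 0.2, -2.0]
opening: 0.0192
finger_force: 49.4
```

```bash
python3 - <<'E'
from h import *
print(dcam(slot(0,5),.125))
E
```

```text
[ 5.227 31.652  0.271 -0.243]
```

{"method": "move_arm", "body": {
  "commands": [
    [5.2,31.6,0,-0.243],
    [5.2,31.6,0,-0.243],
    [5.2,31.6,0,-0.243],
    [5.2,31.6,0,-0.243],
    [5.2,31.6,0,-0.243],
    [5.2,31.6,0,-0.243],
    [5.2,31.6,0,-0.243],
    [5.2,31.6,0,-0.243],
    [5.2,31.6,2,-0.243],
    [5.2,31.6,4,-0.243],
    [5.2,31.6,4,-0.243],
    [5.2,31.6,4,-0.243]
  ]
}}

```text
t: 40.73
ee_pos: [0.4359, 0.3643, 0.0847]
orientation: [-0.003, -0.018, 1.0, -0.002]
wrist_force: [-1.2, 0.1, -2.0]
opening: 0.0191
finger_force: 49.6
```

{"method": "move_arm", "body": {
  "commands": [
    [0,0,0,0],
    [0,0,0,0],
    [0,0,0,0]
  ]
}}

```text
t: 40.98
ee_pos: [0.4391, 0.3659, 0.0886]
orientation: [0.001, -0.018, 1.0, 0.001]
wrist_force: [0.8, -0.1, -2.6]
opening: 0.0189
finger_force: 49.7
```

```bash
python3 - <<'E'
from h import *
print(dcam(slot(0,5),.0445))
E
```

```text
[ 1.320e-01  6.600e-02  4.409e+00 -1.000e-03]
```

{"method": "move_arm", "body": {
  "commands": [
    [0,0.06,2,0],
    [0,0.06,3.5,0],
    [0,0.06,4.4,0],
    [0,0.06,4.4,0],
    [0,0.06,4.4,0]
  ]
}}

```text
t: 41.4
ee_pos: [0.4388, 0.3665, 0.0441]
orientation: [0.0, -0.018, 1.0, 0.0]
wrist_force: [0.1, -0.2, -1.3]
opening: 0.0192
finger_force: 50.8
```

```bash
python3 - <<'E'
from h import *
print(dcam(slot(0,0),.0442),env.get_state()["wrist_force"])
E
```

```text
[ 0.601  0.002 -0.009 -0.001] [ 0.14538089 -0.16001866 -1.31377129]
```

{"method": "move_arm", "body": {
  "commands": [
    [0.2,0,0,0],
    [0.4,0,0,0],
    [0.55,0,0,0],
    [0.65,0,0,0],
    [0.75,0,0,0],
    [0.75,0,0,0]
  ]
}}

```text
t: 41.9
ee_pos: [0.4328, 0.3664, 0.0442]
orientation: [0.002, -0.019, 1.0, 0.0]
wrist_force: [4.3, -2.4, -1.6]
opening: 0.019
finger_force: 50.6
```

```bash
python3 - <<'E'
from h import *
print(dcam(slot(0,0),.0442),env.get_state()["wrist_force"])
E
```

```text
[ 0.001 -0.009 -0.003  0.   ] [ 4.27437155 -2.35317164 -1.63129157]
```

Contact with the stop at the predicted spot. A light extra push, then release.

{"method": "move_arm", "body": {
  "commands": [
    [0.1,0,0.05,0],
    [0.1,0,0.05,0]
  ]
}}

```text
t: 42.07
ee_pos: [0.4327, 0.3666, 0.0441]
orientation: [0.003, -0.019, 1.0, 0.001]
wrist_force: [7.0, -3.6, -1.9]
opening: 0.0189
finger_force: 50.9
```

{"method": "move_arm", "body": {
  "commands": [
    [0,0,0,0],
    [0,0,0,0],
    [0,0,0,0],
    [0,0,-0.3,0],
    [0,0,-2,0],
    [0,0,-5,0],
    [0,0,-8,0],
    [0,0,-8,0]
  ],
  "jaw": 5.5
}}

```text
t: 42.73
ee_pos: [0.4327, 0.3688, 0.1287]
orientation: [0.004, -0.018, 1.0, 0.003]
wrist_force: [1.7, 0.6, 0.3]
opening: 0.055
finger_force: 0.0
```

```bash
python3 - <<'E'
from h import *
r,p=look(["S1","S2","S3"])
for n in r: print(n,dcam(r[n],.12))
print(env.get_state()["joint_pos"].round(2))
E
```

```text
S1 [0.5852 0.2101 1.594 ] res 0.033
S2 [0.693  0.0451 1.7494] res 0.019
S3 [0.6055 0.0537 1.4259] res 0.012
S1 [-1.4967e+01 -1.6237e+01  6.6600e-01  1.4000e-02]
S2 [-25.13  -33.117   0.666  -0.142]
S3 [-16.418 -31.932   0.666   0.182]
[ 0.63  0.39  1.67  0.    1.07 -0.98]
```

{"method": "move_arm", "body": {
  "commands": [
    [-14.9,-16.2,0.6,0.014],
    [-14.9,-16.2,0.6,0.014],
    [-14.9,-16.2,0.6,0.014],
    [-14.9,-16.2,0.6,0.014],
    [-14.9,-16.2,0.6,0.014],
    [-14.9,-16.2,0.6,0.014],
    [-14.9,-16.2,2.5,0.014],
    [-14.9,-16.2,4.5,0.014],
    [-14.9,-16.2,4.5,0.014],
    [-14.9,-16.2,4.5,0.014],
    [-14.9,-16.2,4.5,0.014],
    [-14.9,-16.2,4.5,0.014]
  ]
}}

```text
t: 43.78
ee_pos: [0.585, 0.2105, 0.0791]
orientation: [0.001, -0.012, 1.0, 0.0]
wrist_force: [0.2, 0.1, -0.6]
opening: 0.0548
finger_force: 0.0
```

```bash
python3 - <<'E'
from h import *
print(dcam((.5852,.21,1.592),.038))
p=env.snapshot("top"); b=fitcase(p,slot(0),75,.005); print(rel(b[0],slot(0)),b[1])
E
```

```text
[-2.240e-01  6.900e-02  4.106e+00  2.000e-03]
[ 0.46  0.06 -1.02] 0.41829749647465947
```

{"method": "move_arm", "body": {
  "commands": [
    [-0.22,0.06,2,0],
    [-0.22,0.06,4.1,0],
    [-0.22,0.06,4.1,0],
    [-0.22,0.06,4.1,0],
    [-0.22,0.06,4.1,0]
  ]
}}

```text
t: 44.25
ee_pos: [0.5874, 0.2108, 0.0383]
orientation: [0.001, -0.011, 1.0, 0.0]
wrist_force: [0.4, -0.2, -0.6]
opening: 0.0552
finger_force: 0.0
```

{"method": "move_arm", "body": {
  "commands": [
    [0,0,0,0],
    [0,0,0,0],
    [0,0,0,0],
    [0,0,0,0],
    [0,0,0,0],
    [0,0,0,0]
  ],
  "jaw": 0
}}

```text
t: 44.75
ee_pos: [0.5878, 0.2106, 0.0384]
orientation: [0.001, -0.011, 1.0, 0.0]
wrist_force: [-1.3, -0.7, 6.9]
opening: 0.0188
finger_force: 51.2
```

{"method": "move_arm", "body": {
  "commands": [
    [0,0,-2,0],
    [0,0,-5,0],
    [0,0,-9,0],
    [0,0,-9,0],
    [0,0,-9,0],
    [0,0,-9,0]
  ]
}}

```text
t: 45.25
ee_pos: [0.586, 0.2102, 0.1266]
orientation: [-0.001, -0.011, 1.0, -0.0]
wrist_force: [-0.2, -0.4, -2.8]
opening: 0.0188
finger_force: 50.2
```

```bash
python3 - <<'E'
from h import *
print(dcam(slot(1,5),.125))
E
```

```text
[ 9.4720e+00  1.6034e+01  1.6400e-01 -1.4000e-02]
```

{"method": "move_arm", "body": {
  "commands": [
    [9.4,16.0,0,-0.014],
    [9.4,16.0,0,-0.014],
    [9.4,16.0,0,-0.014],
    [9.4,16.0,0,-0.014],
    [9.4,16.0,0,-0.014],
    [9.4,16.0,0,-0.014],
    [9.4,16.0,2,-0.014],
    [9.4,16.0,4,-0.014],
    [9.4,16.0,4,-0.014],
    [9.4,16.0,4,-0.014],
    [9.4,16.0,4,-0.014],
    [9.4,16.0,4,-0.014]
  ]
}}

```text
t: 46.25
ee_pos: [0.4901, 0.3681, 0.0877]
orientation: [0.0, -0.018, 1.0, 0.0]
wrist_force: [0.3, 0.0, -2.4]
opening: 0.0192
finger_force: 50.2
```

```bash
python3 - <<'E'
from h import *
print(dcam(slot(1,5),.0442))
E
```

```text
[ 2.330e-01  3.000e-02  4.345e+00 -1.000e-03]
```

{"method": "move_arm", "body": {
  "commands": [
    [0.1,0.03,2,0],
    [0.1,0.03,3.5,0],
    [0.1,0.03,4.35,0],
    [0.1,0.03,4.35,0],
    [0.1,0.03,4.35,0]
  ]
}}

```text
t: 46.67
ee_pos: [0.4889, 0.3687, 0.0442]
orientation: [0.0, -0.018, 1.0, 0.0]
wrist_force: [0.4, 1.1, -2.4]
opening: 0.0192
finger_force: 50.7
```

```bash
python3 - <<'E'
from h import *
print(dcam(slot(1,0),.0442),env.get_state()["wrist_force"])
E
```

```text
[ 0.614 -0.027  0.003 -0.   ] [ 0.44709463  1.09586822 -2.37263547]
```

{"method": "move_arm", "body": {
  "commands": [
    [0.2,-0.02,0,0],
    [0.4,-0.02,0,0],
    [0.55,-0.02,0,0],
    [0.7,-0.02,0,0],
    [0.8,-0.02,0,0],
    [0.8,-0.02,0,0],
    [0.8,-0.02,0,0]
  ]
}}

```text
t: 47.25
ee_pos: [0.483, 0.3685, 0.0446]
orientation: [0.003, -0.019, 1.0, 0.001]
wrist_force: [5.5, -1.5, -2.2]
opening: 0.0193
finger_force: 50.6
```

```bash
python3 - <<'E'
from h import *
print(dcam(slot(1,0),.0442),env.get_state()["wrist_force"])
E
```

```text
[ 0.028 -0.036  0.042  0.001] [ 5.54512348 -1.49967556 -2.17117773]
```

{"method": "move_arm", "body": {
  "commands": [
    [0.15,0,0.05,0],
    [0.15,0,0.05,0],
    [0.15,0,0.05,0]
  ]
}}

```text
t: 47.5
ee_pos: [0.483, 0.3685, 0.0446]
orientation: [0.004, -0.019, 1.0, 0.001]
wrist_force: [7.6, -2.8, -1.0]
opening: 0.019
finger_force: 50.8
```

{"method": "move_arm", "body": {
  "commands": [
    [0,0,0,0],
    [0,0,0,0],
    [0,0,0,0],
    [0,0,-0.3,0],
    [0,0,-2,0],
    [0,0,-5,0],
    [0,0,-8,0],
    [0,0,-8,0]
  ],
  "jaw": 5.5
}}

```text
t: 48.17
ee_pos: [0.4817, 0.3704, 0.1291]
orientation: [0.004, -0.018, 1.0, 0.003]
wrist_force: [2.2, 1.2, 0.7]
opening: 0.055
finger_force: 0.0
```

```bash
python3 - <<'E'
from h import *
r,p=look(["S2","S3"])
for n in r: print(n,dcam(r[n],.12))
E
```

```text
S2 [0.693  0.0448 1.7483] res 0.016
S3 [0.6056 0.0537 1.4188] res 0.013
S2 [-20.231 -33.13    0.69   -0.141]
S3 [-11.524 -31.92    0.69    0.189]
```

S3 next.

{"method": "move_arm", "body": {
  "commands": [
    [-11.4,-31.8,0.5,0.187],
    [-11.4,-31.8,0.5,0.187],
    [-11.4,-31.8,0.5,0.187],
    [-11.4,-31.8,0.5,0.187],
    [-11.4,-31.8,0.5,0.187],
    [-11.4,-31.8,0.5,0.187],
    [-11.4,-31.8,0.5,0.187],
    [-11.4,-31.8,0.5,0.187],
    [-11.4,-31.8,2.5,0.187],
    [-11.4,-31.8,4.5,0.187],
    [-11.4,-31.8,4.5,0.187],
    [-11.4,-31.8,4.5,0.187]
  ]
}}

```text
t: 49.22
ee_pos: [0.602, 0.0542, 0.0762]
orientation: [-0.003, 0.075, 0.997, -0.0]
wrist_force: [-0.0, 0.9, 1.1]
opening: 0.0554
finger_force: 0.0
```

{"method": "move_arm", "body": {
  "commands": [
    [0,0,0,0],
    [0,0,0,0],
    [0,0,0,0]
  ]
}}

```text
t: 49.47
ee_pos: [0.6049, 0.0552, 0.0793]
orientation: [0.001, 0.075, 0.997, 0.0]
wrist_force: [-0.5, -0.8, 0.6]
opening: 0.0548
finger_force: 0.0
```

```bash
python3 - <<'E'
from h import *
print(dcam((.6055,.0537,1.419),.038))
p=env.snapshot("top")
o=[1,0]; qs,r=joint(p,[slot(i) for i in o],75,.005); print(r)
for i,b in zip(o,qs): print(i,rel(b,slot(i)))
E
```

```text
[-2.660e-01  1.400e-02  4.127e+00  3.000e-03]
0.01568090450103201
1 [ 1.36  0.77 -1.32]
0 [ 1.07 -0.85 -1.2 ]
```

{"method": "move_arm", "body": {
  "commands": [
    [-0.26,0.01,2,0],
    [-0.26,0.01,4.1,0],
    [-0.26,0.01,4.1,0],
    [-0.26,0.01,4.1,0],
    [-0.26,0.01,4.1,0]
  ]
}}

```text
t: 49.93
ee_pos: [0.6073, 0.0543, 0.038]
orientation: [0.0, 0.075, 0.997, 0.0]
wrist_force: [0.7, 1.1, 0.5]
opening: 0.0551
finger_force: 0.0
```

{"method": "move_arm", "body": {
  "commands": [
    [0,0,0,0],
    [0,0,0,0],
    [0,0,0,0],
    [0,0,0,0],
    [0,0,0,0],
    [0,0,0,0]
  ],
  "jaw": 0
}}

```text
t: 50.43
ee_pos: [0.6077, 0.0539, 0.0383]
orientation: [0.001, 0.075, 0.997, 0.0]
wrist_force: [-0.0, -0.2, 6.2]
opening: 0.0186
finger_force: 50.0
```

{"method": "move_arm", "body": {
  "commands": [
    [0,0,-2,0],
    [0,0,-5,0],
    [0,0,-9,0],
    [0,0,-9,0],
    [0,0,-9,0],
    [0,0,-9,0]
  ]
}}

```text
t: 50.93
ee_pos: [0.6059, 0.054, 0.1266]
orientation: [-0.001, 0.075, 0.997, -0.0]
wrist_force: [-0.3, 0.2, -2.6]
opening: 0.0188
finger_force: 49.5
```

```bash
python3 - <<'E'
from h import *
print(dcam(slot(2,6),.125))
E
```

```text
[11.392 30.251  0.158 -0.187]
```

{"method": "move_arm", "body": {
  "commands": [
    [11.3,30.2,0,-0.187],
    [11.3,30.2,0,-0.187],
    [11.3,30.2,0,-0.187],
    [11.3,30.2,0,-0.187],
    [11.3,30.2,0,-0.187],
    [11.3,30.2,0,-0.187],
    [11.3,30.2,0,-0.187],
    [11.3,30.2,0,-0.187],
    [11.3,30.2,0,-0.187],
    [11.3,30.2,2,-0.187],
    [11.3,30.2,4,-0.187],
    [11.3,30.2,4,-0.187]
  ]
}}

```text
t: 51.93
ee_pos: [0.5359, 0.367, 0.0808]
orientation: [-0.005, -0.019, 1.0, -0.003]
wrist_force: [-2.0, -1.4, -3.5]
opening: 0.019
finger_force: 49.8
```

{"method": "move_arm", "body": {
  "commands": [
    [0,0,0,0],
    [0,0,0,0],
    [0,0,0,0],
    [0,0,0,0]
  ]
}}

```text
t: 52.27
ee_pos: [0.5413, 0.3696, 0.0882]
orientation: [0.001, -0.018, 1.0, 0.0]
wrist_force: [-0.1, -0.9, -1.6]
opening: 0.0191
finger_force: 49.8
```

```bash
python3 - <<'E'
from h import *
print(dcam(slot(2,5),.0442))
E
```

```text
[ 3.59e-01  6.90e-02  4.40e+00 -1.00e-03]
```

{"method": "move_arm", "body": {
  "commands": [
    [0.25,0.06,2,0],
    [0.25,0.06,3.5,0],
    [0.25,0.06,4.4,0],
    [0.25,0.06,4.4,0],
    [0.25,0.06,4.4,0]
  ]
}}

```text
t: 52.68
ee_pos: [0.5384, 0.3702, 0.0437]
orientation: [0.001, -0.018, 1.0, 0.0]
wrist_force: [0.7, -0.4, -2.2]
opening: 0.0191
finger_force: 51.0
```

```bash
python3 - <<'E'
from h import *
print(dcam(slot(2,0),.0442),env.get_state()["wrist_force"])
E
```

```text
[ 0.575  0.001 -0.046 -0.   ] [ 0.7323978  -0.39881728 -2.17806282]
```

{"method": "move_arm", "body": {
  "commands": [
    [0.2,0,-0.03,0],
    [0.4,0,-0.03,0],
    [0.55,0,-0.03,0],
    [0.7,0,-0.03,0],
    [0.8,0,-0.03,0],
    [0.8,0,-0.03,0],
    [0.8,0,-0.03,0]
  ]
}}

```text
t: 53.27
ee_pos: [0.5325, 0.3701, 0.0442]
orientation: [0.003, -0.018, 1.0, 0.0]
wrist_force: [5.4, -1.1, -3.0]
opening: 0.019
finger_force: 50.9
```

```bash
python3 - <<'E'
from h import *
print(dcam(slot(2,0),.0442),env.get_state()["wrist_force"])
E
```

```text
[-0.014 -0.01  -0.001  0.   ] [ 5.35033079 -1.07256471 -2.97780298]
```

{"method": "move_arm", "body": {
  "commands": [
    [0.15,0,0.04,0],
    [0.15,0,0.04,0],
    [0.15,0,0.04,0]
  ]
}}

```text
t: 53.52
ee_pos: [0.5325, 0.3701, 0.0442]
orientation: [0.004, -0.019, 1.0, 0.001]
wrist_force: [7.1, -1.7, -2.6]
opening: 0.0192
finger_force: 50.9
```

{"method": "move_arm", "body": {
  "commands": [
    [0,0,0,0],
    [0,0,0,0],
    [0,0,0,0],
    [0,0,-0.3,0],
    [0,0,-2,0],
    [0,0,-5,0],
    [0,0,-8,0],
    [0,0,-8,0]
  ],
  "jaw": 5.5
}}

```text
t: 54.18
ee_pos: [0.5315, 0.3721, 0.1295]
orientation: [0.005, -0.018, 1.0, 0.003]
wrist_force: [1.6, 1.1, 0.3]
opening: 0.0552
finger_force: 0.0
```

```bash
python3 - <<'E'
from h import *
r,p=look(["S2"])
for n in r: print(n,dcam(r[n],.12))
E
```

```text
S2 [0.6928 0.0451 1.7542] res 0.016
S2 [-15.221 -33.099   0.72   -0.147]
```

{"method": "move_arm", "body": {
  "commands": [
    [-15.2,-33.0,0.5,-0.147],
    [-15.2,-33.0,0.5,-0.147],
    [-15.2,-33.0,0.5,-0.147],
    [-15.2,-33.0,0.5,-0.147],
    [-15.2,-33.0,0.5,-0.147],
    [-15.2,-33.0,0.5,-0.147],
    [-15.2,-33.0,0.5,-0.147],
    [-15.2,-33.0,0.5,-0.147],
    [-15.2,-33.0,0.5,-0.147],
    [-15.2,-33.0,2.5,-0.147],
    [-15.2,-33.0,4.5,-0.147],
    [-15.2,-33.0,4.5,-0.147]
  ]
}}

```text
t: 55.23
ee_pos: [0.6884, 0.0444, 0.0727]
orientation: [-0.005, -0.091, 0.996, 0.001]
wrist_force: [-1.1, -0.2, -0.4]
opening: 0.0551
finger_force: 0.0
```

{"method": "move_arm", "body": {
  "commands": [
    [0,0,0,0],
    [0,0,0,0],
    [0,0,0,0],
    [0,0,0,0]
  ]
}}

```text
t: 55.57
ee_pos: [0.6931, 0.0462, 0.0794]
orientation: [0.001, -0.092, 0.996, -0.0]
wrist_force: [-0.5, 0.1, -0.1]
opening: 0.0551
finger_force: 0.0
```

```bash
python3 - <<'E'
from h import *
print(dcam((.6929,.045,1.753),.038))
E
```

```text
[-1.810e-01 -3.400e-02  4.143e+00  2.000e-03]
```

{"method": "move_arm", "body": {
  "commands": [
    [-0.18,-0.03,2,0],
    [-0.18,-0.03,4.1,0],
    [-0.18,-0.03,4.1,0],
    [-0.18,-0.03,4.1,0],
    [-0.18,-0.03,4.1,0]
  ]
}}

```text
t: 55.98
ee_pos: [0.6948, 0.0458, 0.0382]
orientation: [0.001, -0.092, 0.996, -0.0]
wrist_force: [0.5, 0.2, 1.6]
opening: 0.0545
finger_force: 0.0
```

{"method": "move_arm", "body": {
  "commands": [
    [0,0,0,0],
    [0,0,0,0],
    [0,0,0,0],
    [0,0,0,0],
    [0,0,0,0],
    [0,0,0,0]
  ],
  "jaw": 0
}}

```text
t: 56.48
ee_pos: [0.6953, 0.0454, 0.0384]
orientation: [0.001, -0.092, 0.996, -0.0]
wrist_force: [0.7, -1.2, 6.0]
opening: 0.0191
finger_force: 50.2
```

{"method": "move_arm", "body": {
  "commands": [
    [0,0,-2,0],
    [0,0,-5,0],
    [0,0,-9,0],
    [0,0,-9,0],
    [0,0,-9,0],
    [0,0,-9,0]
  ]
}}

```text
t: 56.98
ee_pos: [0.6933, 0.0455, 0.1265]
orientation: [-0.001, -0.092, 0.996, 0.0]
wrist_force: [0.5, -0.2, -2.4]
opening: 0.0192
finger_force: 49.2
```

```bash
python3 - <<'E'
from h import *
print(dcam(slot(3,7),.125))
E
```

```text
[ 4.236 33.997  0.15   0.147]
```

{"method": "move_arm", "body": {
  "commands": [
    [4.2,33.9,0,0.147],
    [4.2,33.9,0,0.147],
    [4.2,33.9,0,0.147],
    [4.2,33.9,0,0.147],
    [4.2,33.9,0,0.147],
    [4.2,33.9,0,0.147],
    [4.2,33.9,0,0.147],
    [4.2,33.9,0,0.147],
    [4.2,33.9,0,0.147],
    [4.2,33.9,2,0.147],
    [4.2,33.9,4,0.147],
    [4.2,33.9,4,0.147]
  ]
}}

```text
t: 57.98
ee_pos: [0.5862, 0.3693, 0.0803]
orientation: [-0.006, -0.019, 1.0, -0.003]
wrist_force: [-1.1, -0.6, -2.6]
opening: 0.0187
finger_force: 49.5
```

{"method": "move_arm", "body": {
  "commands": [
    [0,0,0,0],
    [0,0,0,0],
    [0,0,0,0],
    [0,0,0,0]
  ]
}}

```text
t: 58.32
ee_pos: [0.592, 0.3711, 0.0882]
orientation: [0.001, -0.018, 1.0, 0.0]
wrist_force: [0.3, -0.3, -2.1]
opening: 0.019
finger_force: 49.6
```

```bash
python3 - <<'E'
from h import *
print(dcam(slot(3,5),.0442))
E
```

```text
[ 4.290e-01  1.060e-01  4.396e+00 -1.000e-03]
```

{"method": "move_arm", "body": {
  "commands": [
    [0.32,0.1,2,0],
    [0.32,0.1,3.5,0],
    [0.32,0.1,4.37,0],
    [0.32,0.1,4.37,0],
    [0.32,0.1,4.37,0]
  ]
}}

```text
t: 58.73
ee_pos: [0.5884, 0.3721, 0.044]
orientation: [0.001, -0.018, 1.0, 0.0]
wrist_force: [-0.5, 0.4, -1.8]
opening: 0.0187
finger_force: 50.6
```

```bash
python3 - <<'E'
from h import *
print(dcam(slot(3,0),.0442),env.get_state()["wrist_force"])
E
```

```text
[ 0.575 -0.006 -0.016 -0.001] [-0.50315165  0.36657115 -1.81862042]
```

{"method": "move_arm", "body": {
  "commands": [
    [0.2,0,0,0],
    [0.4,0,0,0],
    [0.55,0,0,0],
    [0.7,0,0,0],
    [0.8,0,0,0],
    [0.9,0,0,0],
    [0.95,0,0.02,0],
    [0.95,0,0.02,0],
    [0.95,0,0.02,0]
  ]
}}

```text
t: 59.48
ee_pos: [0.5825, 0.3721, 0.0443]
orientation: [0.004, -0.019, 1.0, 0.001]
wrist_force: [8.6, -0.4, -3.9]
opening: 0.0188
finger_force: 50.5
```

```bash
python3 - <<'E'
from h import *
print(dcam(slot(3,0),.0442),env.get_state()["wrist_force"])
E
```

```text
[-0.014 -0.028  0.013  0.   ] [ 8.64029192 -0.39700788 -3.88056787]
```

{"method": "move_arm", "body": {
  "commands": [
    [0,0,0,0],
    [0,0,0,0],
    [0,0,0,0],
    [0,0,-0.3,0],
    [0,0,-2,0],
    [0,0,-5,0],
    [0,0,-8,0],
    [0,0,-8,0]
  ],
  "jaw": 5.5
}}

```text
t: 60.15
ee_pos: [0.5815, 0.374, 0.1301]
orientation: [0.005, -0.018, 1.0, 0.003]
wrist_force: [0.7, 1.5, 1.3]
opening: 0.0547
finger_force: 0.0
```

{"method": "move_arm", "body": {
  "commands": [
    [13,-32,-4,0],
    [13,-32,-4,0],
    [13,-32,-4,0],
    [13,-32,-4,0],
    [13,-32,-4,0],
    [13,-32,-4,0],
    [13,-32,-4,0],
    [13,-32,-4,0],
    [13,-32,-4,0],
    [13,-32,-4,0],
    [13,-32,-4,0]
  ]
}}

```text
t: 61.07
ee_pos: [0.4598, 0.0468, 0.1635]
orientation: [0.0, -0.017, 1.0, 0.0]
wrist_force: [-0.8, 0.3, -0.2]
opening: 0.0546
finger_force: 0.0
```

```bash
python3 - <<'E'
from h import *
p=env.snapshot("top")
o=[3,2,1,0]; qs,r=joint(p,[slot(i) for i in o],75,.005); print(r)
for i,b in zip(o,qs): print(i,rel(b,slot(i)))
o=[2,1,3,0]; qs,r=joint(p,[outline(i) for i in o],110,.012); print(r)
for i,b in zip(o,qs): print("ABCD"[i],rel(b,outline(i)))
cv2.imwrite("pics/f.png",cv2.resize(p["color"][90:330,90:410],(800,600),interpolation=2))
E
```

```text
0.02049419219688457
3 [0.95 0.69 0.14]
2 [ 1.14 -4.09 -0.8 ]
1 [ 1.79 -1.71 -2.68]
0 [ 1.07  0.05 -1.39]
0.03155862510485841
C [0.51 1.93 0.87]
B [-0.82 -0.26 -0.25]
D [-0.5   1.54  1.09]
A [ -1.96 -50.2    0.08]
```

View pics/f.png

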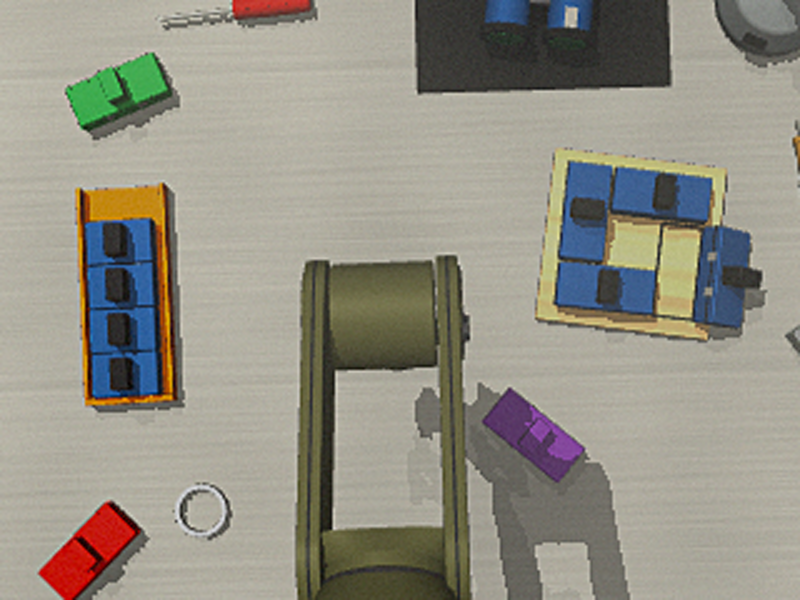

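The shorts row is tight, but long case A has been knocked off the slab's −y edge and now leans there at crop (730,278). A close look comes next.

```bash
python3 - <<'E'
from h import *
p=env.snapshot("side");q=env.snapshot("top")
a=cv2.resize(p["color"][145:215,215:315],(800,560)[:2],interpolation=2); a=cv2.resize(a,(430,300))
a=cv2.resize(p["color"][150:210,220:300],(400,300),interpolation=2);b=cv2.resize(q["color"][160:235,325:405],(400,375),interpolation=2)
c=np.zeros((375,800,3),np.uint8);c[:300,:400]=a;c[:,400:]=b
cv2.imwrite("pics/g.png",c); print(env.get_state()["t"])
E
```

```text
61.2167
```

View pics/g.png

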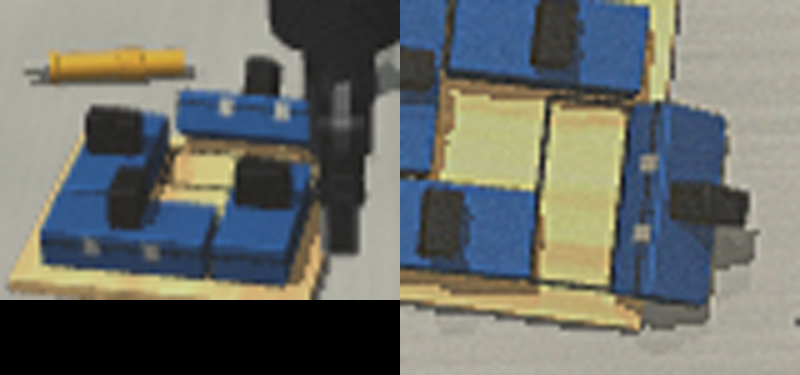

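```bash
cat > tilt.py <<'E'
from h import *
def tp(b,x):   # x: xs,yo,dyaw,roll,z0 (m, slab frame)
    xs,yo,dy,th,z0=x; P=b+[0,.025,0]; R=cv2.Rodrigues(np.array([th,0,0.]))[0]; P=P@R.T
    c,s=np.cos(dy),np.sin(dy); P=P@np.array([[c,s,0],[-s,c,0],[0,0,1]])+[xs,yo,z0]
    return place(P,SL)
BODY=box(-55,55,-25,25,0,30); BAR=box(-10,10,-18,18,30,58)
def tfit(q,x0):
    H=hsv(q); u,v,w,h=360,165,60,70
    blue=((H[...,0]>98)&(H[...,0]<128)&(H[...,1]>75)&(H[...,2]>45)); dark=(H[...,2]<62)&(H[...,1]<110)
    k=np.zeros(blue.shape,np.uint8); cv2.fillConvexPoly(k,np.round(proj(q,place(np.array([[-110,-72,12],[60,-72,12],[60,-200,12],[-110,-200,12]])/1000,SL))).astype(int),1)
    B=cv2.GaussianBlur((blue&(k>0))[v:v+h,u:u+w].astype(float),(0,0),.7); D=cv2.GaussianBlur((dark&(k>0))[v:v+h,u:u+w].astype(float),(0,0),.7)
    def ren(bs):
        im=np.zeros((h*S,w*S),np.uint8)
        for b,val in bs:
            kk=(proj(q,b)-[u,v]+.5)*S-.5; cv2.fillConvexPoly(im,np.round(cv2.convexHull(kk.astype(np.float32))*16).astype(int),val,shift=4)
        return cv2.GaussianBlur(cv2.resize(im,(w,h),interpolation=cv2.INTER_AREA)/255.,(0,0),.7)
    f=lambda x:((ren([(tp(BODY,x),255),(tp(BAR,x),0)])-B)**2).sum()+((ren([(tp(BAR,x),255)])-D)**2).sum()*.7+1e5*min(x[4],0)**2
    x=np.array(x0)
    for _ in range(3):
        r=minimize(f,x,method="Nelder-Mead",options=dict(initial_simplex=np.array([x]+[x+d for d in np.diag([.006,.006,.08,.15,.004])]),maxiter=600,xatol=1e-5,fatol=1e-3)); x=r.x
    return x,r.fun/B.sum()
E
python3 - <<'E'
from tilt import *
q=env.snapshot("top")
for th in(.3,.7):
    x,r=tfit(q,[-.026,-.118,0,th,.0]); print(x.round(4),r)
    print("bar centre",tp(np.array([[0,0,.044]]),x).round(4),"bar top ctr",tp(np.array([[0,0,.058]]),x).round(4),"body top outer",tp(np.array([[0,-.025,.03],[0,.025,.03],[0,-.025,0],[0,.025,0]]),x).round(4).tolist())
E
```

```text
[-0.0282 -0.1123  0.0034  0.7701 -0.0017] 0.15690715438446817
bar centre [[ 0.5193 -0.3333  0.0473]] bar top ctr [[ 0.5179 -0.343   0.0573]] body top outer [[0.5181, -0.3414, 0.0198], [0.5234, -0.3059, 0.0546], [0.5212, -0.3208, -0.0017], [0.5264, -0.2853, 0.0331]]
[-0.0283 -0.1123  0.0067  0.7647 -0.0009] 0.15715152300361618
bar centre [[ 0.5193 -0.333   0.0482]] bar top ctr [[ 0.518  -0.3426  0.0583]] body top outer [[0.5182, -0.3413, 0.0208], [0.5233, -0.3056, 0.0554], [0.5211, -0.3207, -0.0009], [0.5262, -0.285, 0.0337]]
```

```bash
python3 - <<'E'
from tilt import *
c=place(np.array([[-.0283,-.1273,0]]),SL)[0]; t=(c[0],c[1],SL[2]+.005)
print(c,dcam(t,.12),env.get_state()["joint_pos"].round(2))
p=env.snapshot("top")
for n in("prism","spindle"): print(n,[(round(d["p"],2),ray(p,d["uv"],0).round(3)) for d in env.place_of(p,n)])
E
```

```text
[ 0.51884296 -0.33556025  0.        ] [ -4.57  -38.471   4.3    -1.388] [ 0.01  0.22  1.83  0.    1.09 -1.6 ]
prism [(0.64, array([ 0.44 , -0.423]))]
spindle [(0.74, array([ 0.616, -0.248])), (0.55, array([ 0.632, -0.417]))]
```

{"method": "move_arm", "body": {
  "commands": [
    [-2.3,-19,0,0.9],
    [-2.3,-19,0,0.9],
    [-2.3,-19,0,0.9],
    [-2.3,-19,0,0.9],
    [-4.5,-38.4,0,1.754],
    [-4.5,-38.4,0,1.754],
    [-4.5,-38.4,0,1.754],
    [-4.5,-38.4,0,1.754],
    [-4.5,-38.4,0,1.754],
    [-4.5,-38.4,0,1.754],
    [-4.5,-38.4,0,1.754],
    [-4.5,-38.4,0,1.754]
  ]
}}

```text
t: 62.42
ee_pos: [0.5195, -0.3362, 0.1622]
orientation: [-0.0, 0.671, 0.741, 0.0]
wrist_force: [0.4, 0.8, -0.6]
opening: 0.0548
finger_force: 0.0
```

```bash
python3 - <<'E'
from h import *
print(dcam((.5188,-.3356,-.1446),.12),env.get_state()["joint_pos"].round(2))
E
```

```text
[0.168 0.147 4.219 0.244] [-0.64  0.42  1.51  0.    1.21 -0.74]
```

{"method": "move_arm", "body": {
  "commands": [
    [0.17,0.15,2,0.244],
    [0.17,0.15,5,0.244],
    [0.17,0.15,7,0.244],
    [0.17,0.15,7,0.244],
    [0.17,0.15,7,0.244],
    [0.17,0.15,7,0.244],
    [0.17,0.15,7,0.244],
    [0.17,0.15,7,0.244]
  ]
}}

```text
t: 63.08
ee_pos: [0.5215, -0.3337, 0.0948]
orientation: [0.002, 0.754, 0.657, 0.0]
wrist_force: [-0.5, 0.1, 0.7]
opening: 0.0549
finger_force: 0.0
```

```bash
python3 - <<'E'
from h import *
print(dcam((.5188,-.3356,-.1446),.042),env.get_state()["wrist_force"])
E
```

```text
[-0.078 -0.057  5.278  0.008] [-0.51314728  0.05859799  0.65397694]
```

{"method": "move_arm", "body": {
  "commands": [
    [-0.08,-0.05,2,0.008],
    [-0.08,-0.05,4,0.008],
    [-0.08,-0.05,5.25,0.008],
    [-0.08,-0.05,5.25,0.008],
    [-0.08,-0.05,5.25,0.008]
  ]
}}

```text
t: 63.5
ee_pos: [0.5198, -0.3338, 0.041]
orientation: [-0.0, 0.756, 0.654, -0.0]
wrist_force: [0.2, 0.0, 0.4]
opening: 0.0548
finger_force: 0.0
```

{"method": "move_arm", "body": {
  "commands": [
    [0,0,0,0],
    [0,0,0,0],
    [0,0,0,0],
    [0,0,0,0],
    [0,0,0,0],
    [0,0,0,0]
  ],
  "jaw": 0,
  "squeeze": 40
}}

```text
t: 64.0
ee_pos: [0.5205, -0.3345, 0.042]
orientation: [0.001, 0.756, 0.654, 0.0]
wrist_force: [0.2, -0.9, 6.2]
opening: 0.019
finger_force: 40.4
```

{"method": "move_arm", "body": {
  "commands": [
    [0,0,-1.5,0],
    [0,0,-4,0],
    [0,0,-8,0],
    [0,0,-10,0],
    [0,0,-10,0],
    [0,0,-10,0],
    [0,0,-10,0]
  ]
}}

```text
t: 64.58
ee_pos: [0.5185, -0.3329, 0.1391]
orientation: [-0.001, 0.756, 0.654, -0.0]
wrist_force: [-0.0, -0.1, -3.7]
opening: 0.0192
finger_force: 39.8
```

```bash
python3 - <<'E'
from h import *
s=env.get_state(); print(s["opening"],delta(.52,-.04,SL[2],.142),s["joint_pos"].round(2))
p=env.snapshot("side"); cv2.imwrite("pics/k.png",cv2.resize(p["color"][110:215,200:320],(720,600)[:2],interpolation=2))
E
```

```text
0.019192620686816007 [ 2.9002e+01 -4.0730e+00 -2.8900e-01  5.0000e-03] [-0.64  0.44  1.54 -0.    1.16 -0.49]
```

View pics/k.png

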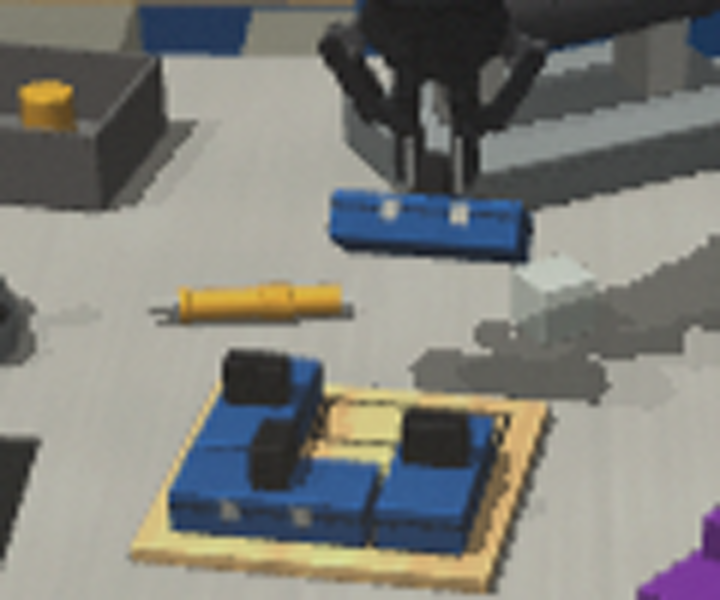

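{"method": "move_arm", "body": {
  "commands": [
    [35.9,-5.1,0,0],
    [35.9,-5.1,0,0],
    [35.9,-5.1,0,0],
    [35.9,-5.1,0,0],
    [35.9,-5.1,0,0],
    [35.9,-5.1,0,0],
    [35.9,-5.1,0,0],
    [35.9,-5.1,0,0],
    [35.9,-5.1,0,0],
    [35.9,-5.1,0,0],
    [35.9,-5.1,3,0],
    [35.9,-5.1,6,0]
  ]
}}

```text
t: 65.63
ee_pos: [0.5219, 0.0296, 0.0801]
orientation: [0.001, 0.756, 0.655, 0.001]
wrist_force: [0.7, -0.2, -3.5]
opening: 0.0195
finger_force: 39.8
```

{"method": "move_arm", "body": {
  "commands": [
    [0,0,2,0],
    [0,0,3.6,0],
    [0,0,3.6,0],
    [0,0,3.6,0],
    [0,0,3.6,0]
  ]
}}

```text
t: 66.05
ee_pos: [0.52, 0.0285, 0.0433]
orientation: [-0.001, 0.756, 0.654, -0.001]
wrist_force: [0.4, 0.5, -2.5]
opening: 0.0194
finger_force: 42.2
```

```bash
python3 - <<'E'
from h import *
s=env.get_state(); print(s["ee_pos"],s["wrist_force"])
E
```

```text
[0.51997838 0.0285221  0.04333153] [ 0.4324196   0.47694872 -2.50563683]
```

{"method": "move_arm", "body": {
  "commands": [
    [0,0,0.2,0],
    [0,0,0.4,0],
    [0,0,0.5,0],
    [0,0,0.6,0],
    [0,0,0.7,0],
    [0,0,0.7,0]
  ],
  "jaw": 0,
  "squeeze": 20
}}

```text
t: 66.55
ee_pos: [0.5212, 0.0286, 0.0402]
orientation: [0.001, 0.756, 0.654, 0.0]
wrist_force: [-4.1, -1.3, 18.8]
opening: 0.0194
finger_force: 45.3
```

```bash
python3 - <<'E'
from h import *
s=env.get_state(); print(s["ee_pos"],s["wrist_force"],s["ft_torque"])
E
```

```text
[0.5212259  0.02859004 0.04019037] [-4.05609977 -1.26617918 18.79657955] [-0.07514491  1.19061793 -0.04307885]
```

{"method": "move_arm", "body": {
  "commands": [
    [0,0,-0.3,0],
    [0,0,-0.3,0]
  ]
}}

```text
t: 66.72
ee_pos: [0.5217, 0.0288, 0.0416]
orientation: [0.001, 0.756, 0.654, 0.001]
wrist_force: [-0.4, 0.2, -3.4]
opening: 0.0189
finger_force: 42.3
```

{"method": "move_arm", "body": {
  "commands": [
    [0,0,0,0],
    [0,0,0,0],
    [0,0,0,0],
    [0,0,0,0],
    [0,0,-2,0],
    [0,0,-5,0],
    [0,0,-8,0],
    [0,0,-8,0],
    [-12,0,-10,0],
    [-12,0,-10,0],
    [-12,0,-10,0],
    [-12,0,-10,0]
  ],
  "jaw": 5.5,
  "squeeze": 50
}}

```text
t: 67.72
ee_pos: [0.504, -0.0958, 0.1414]
orientation: [0.002, 0.758, 0.653, -0.001]
wrist_force: [0.3, 1.0, 0.6]
opening: 0.0552
finger_force: 0.0
```

```bash
python3 - <<'E'
from h import *
p=env.snapshot("top")
best=min((fitcase(p,(.525,y,-.147),110) for y in(.03,.045,.06)),key=lambda r:r[1]); q=best[0]; print(best, dcam(q,.12))
m=bluemask(p); n,l,st,ce=cv2.connectedComponentsWithStats(m.astype(np.uint8))
print([(ce[i].round(),st[i].tolist()) for i in range(1,n) if st[i,4]>60])
o=[3,1,2]; qs,r=joint(p,[outline(i) for i in(2,1,3)],110,.012); print(r,[rel(b,outline(i)) for b,i in zip(qs,(2,1,3))])
E
```

```text
(array([ 0.52564621,  0.06385476, -0.14695215]), np.float64(0.010954016893360046)) [ 1.5991e+01 -5.0000e-03  2.0860e+00 -3.0000e-03]
[(array([294.,  80.]), [284, 59, 20, 41, 564]), (array([318.,  81.]), [309, 61, 19, 41, 573]), (array([325., 162.]), [316, 155, 19, 20, 251]), (array([343., 166.]), [335, 157, 20, 19, 279]), (array([367., 168.]), [360, 160, 15, 18, 216]), (array([139., 214.]), [124, 178, 31, 71, 1390]), (array([246., 203.]), [236, 184, 21, 39, 514]), (array([348., 207.]), [345, 198, 7, 18, 90])]
0.5993232239079787 [array([ 0.21,  5.7 , -5.12]), array([-0.39,  0.01, -0.23]), array([-7.09,  3.37,  4.31])]
```

The case fell flat and upright. I'll regrip it normally and put it back on A.

{"method": "move_arm", "body": {
  "commands": [
    [16,0,1,0],
    [16,0,2,0],
    [16,0,2,0],
    [16,0,2,0],
    [16,0,2,0],
    [16,0,5,0],
    [16,0,6,0],
    [16,0,6,0],
    [16,0,6,0],
    [16,0,6,0],
    [16,0,6,0]
  ]
}}

```text
t: 68.68
ee_pos: [0.5275, 0.068, 0.0815]
orientation: [0.0, 0.757, 0.654, 0.001]
wrist_force: [0.0, 0.1, 0.1]
opening: 0.0547
finger_force: 0.0
```

```bash
python3 - <<'E'
from h import *
print(dcam((.5256,.0639,-.147),.038))
E
```

```text
[-2.840e-01  4.700e-02  4.351e+00  1.000e-03]
```

{"method": "move_arm", "body": {
  "commands": [
    [-0.28,0.04,2,0],
    [-0.28,0.04,4.35,0],
    [-0.28,0.04,4.35,0],
    [-0.28,0.04,4.35,0],
    [-0.28,0.04,4.35,0]
  ]
}}

```text
t: 69.1
ee_pos: [0.5276, 0.0654, 0.0382]
orientation: [0.0, 0.757, 0.654, 0.001]
wrist_force: [0.3, 0.7, 0.3]
opening: 0.0551
finger_force: 0.0
```

{"method": "move_arm", "body": {
  "commands": [
    [0,0,0,0],
    [0,0,0,0],
    [0,0,0,0],
    [0,0,0,0],
    [0,0,0,0],
    [0,0,0,0]
  ],
  "jaw": 0
}}

```text
t: 69.6
ee_pos: [0.5276, 0.0657, 0.0383]
orientation: [0.001, 0.756, 0.654, 0.001]
wrist_force: [-0.6, -0.1, 6.7]
opening: 0.0187
finger_force: 51.0
```

{"method": "move_arm", "body": {
  "commands": [
    [0,0,-2,0],
    [0,0,-5,0],
    [0,0,-9,0],
    [0,0,-9.5,0],
    [0,0,-9.5,0]
  ]
}}

```text
t: 70.02
ee_pos: [0.5292, 0.0658, 0.135]
orientation: [0.002, 0.756, 0.654, 0.003]
wrist_force: [0.3, -0.9, -3.8]
opening: 0.019
finger_force: 49.9
```

{"method": "move_arm", "body": {
  "commands": [
    [-32.5,5.4,0,0],
    [-32.5,5.4,0,0],
    [-32.5,5.4,0,0],
    [-32.5,5.4,0,0],
    [-32.5,5.4,0,0],
    [-32.5,5.4,0,0],
    [-32.5,5.4,0,0],
    [-32.5,5.4,0,0],
    [-32.5,5.4,0,0],
    [-32.5,5.4,3.5,0],
    [-32.5,5.4,3.5,0],
    [-32.5,5.4,3.5,0]
  ]
}}

```text
t: 71.02
ee_pos: [0.5299, -0.2619, 0.0935]
orientation: [-0.005, 0.757, 0.654, -0.001]
wrist_force: [0.2, -0.2, -3.3]
opening: 0.0189
finger_force: 50.1
```

{"method": "move_arm", "body": {
  "commands": [
    [0,0,0,0],
    [0,0,0,0],
    [0,0,0,0]
  ]
}}

```text
t: 71.27
ee_pos: [0.5342, -0.2636, 0.0982]
orientation: [0.001, 0.756, 0.654, 0.0]
wrist_force: [0.4, 0.6, -3.5]
opening: 0.0188
finger_force: 50.1
```

```bash
python3 - <<'E'
from h import *
o=outline(0); t=(o[0]-.0005,o[1]-.0008,o[2]); print(dcam(t,.0508),env.get_state()["wrist_force"])
E
```

```text
[-0.15  -0.074  4.735  0.006] [ 0.4109707   0.62162574 -3.49528255]
```

{"method": "move_arm", "body": {
  "commands": [
    [-0.09,-0.07,0,0.004],
    [-0.09,-0.07,2,0.004],
    [-0.09,-0.07,2,0.004],
    [-0.09,-0.07,2,0.004]
  ]
}}

```text
t: 71.6
ee_pos: [0.534, -0.2654, 0.0786]
orientation: [0.002, 0.758, 0.653, 0.001]
wrist_force: [1.4, 0.1, -1.9]
opening: 0.0188
finger_force: 51.1
```

```bash
python3 - <<'E'
from h import *
o=outline(0); t=(o[0]-.0005,o[1]-.0002,o[2]); print(dcam(t,.0505),env.get_state()["wrist_force"])
E
```

```text
[ 8.60e-02 -8.80e-02  2.81e+00  1.00e-03] [ 1.3669265   0.08950103 -1.9206511 ]
```

{"method": "move_arm", "body": {
  "commands": [
    [0.05,-0.05,0.5,0],
    [0.05,-0.05,1.5,0],
    [0.05,-0.05,2.2,0],
    [0.05,-0.05,2.8,0],
    [0.05,-0.05,2.8,0],
    [0.05,-0.05,2.8,0]
  ]
}}

```text
t: 72.1
ee_pos: [0.5319, -0.2635, 0.0497]
orientation: [-0.0, 0.758, 0.653, 0.0]
wrist_force: [-2.0, 2.3, 8.5]
opening: 0.019
finger_force: 52.7
```

```bash
python3 - <<'E'
from h import *
print(dcam(outline(0),.0505),env.get_state()["wrist_force"])
E
```

```text
[-0.044  0.197 -0.079  0.001] [-2.04336554  2.279113    8.45175868]
```

{"method": "move_arm", "body": {
  "commands": [
    [0,0,-0.2,0],
    [-0.04,0.13,-0.2,0],
    [-0.04,0.13,-0.2,0],
    [-0.04,0.13,-0.05,0],
    [-0.04,0.13,-0.05,0]
  ]
}}

```text
t: 72.52
ee_pos: [0.5332, -0.2646, 0.0497]
orientation: [-0.0, 0.758, 0.653, -0.0]
wrist_force: [-0.8, 0.6, 2.7]
opening: 0.0192
finger_force: 52.0
```

{"method": "move_arm", "body": {
  "commands": [
    [0,0,0,0],
    [0,0,0,0],
    [0,0,0,0],
    [0,0,-0.3,0],
    [0,0,-2,0],
    [0,0,-5,0],
    [0,0,-9,0],
    [0,0,-10,0]
  ],
  "jaw": 5.5
}}

```text
t: 73.18
ee_pos: [0.5363, -0.2663, 0.1553]
orientation: [0.004, 0.758, 0.653, 0.001]
wrist_force: [1.8, -1.1, -0.0]
opening: 0.0553
finger_force: 0.0
```

{"method": "move_arm", "body": {
  "commands": [
    [28,-11,0,0],
    [28,-11,0,0],
    [28,-11,0,0],
    [28,-11,0,0],
    [28,-11,0,0],
    [28,-11,0,0],
    [28,-11,0,0],
    [28,-11,0,0],
    [28,-11,0,0],
    [28,-11,0,0]
  ]
}}

```text
t: 74.02
ee_pos: [0.4664, 0.0287, 0.1499]
orientation: [0.001, 0.757, 0.653, 0.0]
wrist_force: [0.2, -1.3, -0.4]
opening: 0.0547
finger_force: 0.0
```

```bash
python3 - <<'E'
from h import *
p=env.snapshot("top")
o=[3,2,1,0]; qs,r=joint(p,[slot(i) for i in o],75,.005); print(r)
for i,b in zip(o,qs): print(i,rel(b,slot(i)))
o=[2,1,3,0]; qs,r=joint(p,[outline(i) for i in o],110,.012); print(r)
for i,b in zip(o,qs): print("ABCD"[i],rel(b,outline(i)))
cv2.imwrite("pics/z.png",cv2.resize(p["color"][130:260,110:400],(800,359),interpolation=2))
for n in("prism","spindle"): print(n,[(round(d["p"],2),ray(p,d["uv"],0).round(3)) for d in env.place_of(p,n)])
H=hsv(p); # bar positions in tray by dark blobs
d=((H[...,2]<70)&(H[...,1]<120)).astype(np.uint8); n,l,st,ce=cv2.connectedComponentsWithStats(d)
print([(ce[i].round(1).tolist(),int(st[i,4])) for i in range(1,n) if st[i,4]>30 and 120<ce[i][0]<165 and 150<ce[i][1]<260])
E
```

```text
0.019712857099553272
3 [1.03 0.67 0.11]
2 [ 1.12 -4.13 -0.49]
1 [ 1.45 -1.97 -2.01]
0 [ 1.09 -0.08 -1.2 ]
0.03657282615921511
C [0.45 2.08 0.71]
B [-0.61 -0.3   0.07]
D [-2.75  1.48  0.86]
A [-0.27 -1.81 -2.97]
prism [(0.75, array([ 0.452, -0.426]))]
spindle [(0.66, array([ 0.634, -0.427]))]
[([135.9, 185.6], 120), ([151.5, 197.6], 71), ([136.7, 203.7], 118), ([137.3, 221.1], 104), ([138.0, 239.2], 110)]
```

The row's bars are evenly spaced at about 50 mm, and all four long cases are on their outlines. The gripper is clear, so I'm handing in.

```bash
python3 -c "
from plant import env
print(env.hand_in())"
```

```text
the job is handed in; nothing more can be done
None
```

I handed the job in with the four long cases on the slab outlines, by camera fit within about 3 mm and 3°, and all four short cases pushed tight against the end stop and each other in the tray. One long case was knocked off the slab partway through and I put it back; I never moved the prism, the spindle or the coloured look-alikes.

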